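# Start the stirrer behind its splash screen with the reach rod

### The arm

A 6-joint arm with a two-finger parallel gripper is mounted at the origin on a cart in front of the work surface, level with it; the furniture and walls round the work are solid. World frame = base frame: x ahead of the robot, y to its left, z up, the work surface at z = 0. Lengths are in m, angles in degrees, forces in N, time in s.
With the tool pointing down it reaches from about 0.425 to 0.95 m from the base axis. Payload 3.5 kg.
Tool frame: the origin (TCP) lies at the very end of the fingers, on their centre line; the grasp point (between the pads) lies 19 mm behind it; z points along the fingers, y is the direction in which the jaws open and shut (so a half turn about z gives the same grasp; the last joint's range is limited). The gripper opens to 85 mm and grips with 20 to 120 N. Pads are 22 mm wide; open, the fingers measure 114 mm over their backs; the gripper's body (76 mm by 85 mm) begins 54 mm behind the grasp point. The pads swing forward as they close: fully open they stand 13 mm farther back than shut.
Start: joints at [-81.36, 16.404, 90.338, -0, 73.258, -8.594], TCP at [0.2, -0.645, 0.231] pointing down, gripper open.
Joint ranges: [-158.93, 158.93], [-51.34, 127.21], [12.03, 142.37], [-87.48, 267.48], [13.55, 161.25], [-162.69, 162.69]. Speed limits (degrees/s): [159.86, 159.86, 180, 180, 180, 180].

### API

Orientations are given as a 3x3 rotation matrix whose columns are the frame's x, y, z axes.
In Python, from bench import state, read_camera, camera_params, sign_off gives the robot as it stands. The module is installed in compiled form; this text tells all that it offers.
- The arm moves only by the tool arm_command, never from a script. Its argument "moves" is a list of rows, each a list of 3 entries, a list of its own where there are three numbers: the shift along the world's x, y, z in mm, then the turn about the world's z in rad, then the opening, from -1 (shut) to 1 (fully open). A call has 1 to 10 rows; each row is the pose to reach, as a shift and turn from the pose commanded when the call began; what a row does not reach only later rows make up. A row lasts 1/10 s, in which the tool goes at most 50 mm and 8.59 degrees, less where a joint would pass 70% of its speed; a pose out of reach is approached as far as the arm can. A call with a gripper value outside its range is refused whole. The fingers move at their own pace and stop on an object; "force" is the grip in N (left out, the last holds). Time passes only in rows, so rows that repeat a pose let the fingers close. It gives the time, the measured TCP pose, the force and the opening at its end, in the units of the state.
- state(): the state, without advancing time (a new reading comes with each control period).
- read_camera(name): name is "scene" or "top"; returns the picture (384x512x3 uint8, red, green, blue); there is no depth.
- camera_params(name): a dict with "camera_matrix" (3x3 intrinsics, pixels), "R" (3x3) and "t" (3): a world point X has camera coordinates R X + t. Camera axes: x right, y down, z forward; pixel columns grow to the right and rows downward; lengths in m; the calibration is good to about 2 mm. A picture is of the moment at which its call begins. camera_params takes no time and is no camera call.
- sign_off(): hands the job in, once; it reports no verdict.
The state is a dict: "clock": time; "qpos": joint angles; "joint_vel": joint speeds; "joint_torque": joint torques, N m; "tool_pos": TCP position; "tcp_rot": TCP orientation; "force": force on the tool from outside, world axes, zero at the start; "ft_torque": the same for the moment, N m; "width": finger opening in m.
Only numpy, scipy, OpenCV 4.12 (cv2) and the standard library are available. Lean on these libraries where they do the work, as an engineer would, in place of code of your own. Each camera call takes 0.05 s, during which the arm holds its last target.

### The job

Start the stirrer that stands behind the clear splash screen: take the bent rod from its rest, reach over the screen, set the rod's ball end in the red cup of the stirrer's locking slide lever, press the cup down to unlock it, slide it fully over to the green mark and let it pop up so that it locks there. Work gently and with the rod alone: never push on the stirrer or its lever with more than 12 N, and keep your hand on the near side of the screen. Then hang the rod back in its rest, leg down and pointing the same way as before, leaving the screen, the beaker on the stirrer, the amber bottle and the sample pot where they stand.

Things in the scene. Friction and masses are not known exactly. Their poses are not given: they have to be found in the camera images.
- rod_grip (a point): Centre of the bent rod's blue flat-sided grip (62 long, 20 wide, 26 high mm). Axes: x along the 8 mm steel shaft toward the bend, y across the grip (close the fingers along y), z up. The shaft runs 110 mm to the bend, then a leg goes straight down; at the tail a 18 mm steel knob ends 82 mm behind this point.
- rod_tip (a point): Centre of the ball (11 mm diameter) on the end of the rod's leg: 110 mm along x and 130 mm below rod_grip. Same axes as rod_grip.
- rod: The whole bent rod, 0.17 kg; origin and axes as rod_grip.
- rest: Rod rest, fixed: dark foot plate 130 x 80 mm with two upright posts 48 mm before and behind its centre along its x axis, each topped by an open V fork (10 mm thick, tips 176 mm high) that carries the 8 mm shaft just outside the grip. Origin under its centre; x points the way the rod points.
- rest_seat (a point): Where rod_grip lies when the rod hangs in the rest: on the rest's axis, 165 mm above the bench; x as the rest's x. The grip has 10 mm of play along x between the forks to either side.
- stirrer: White magnetic stirrer, fixed: plate side away from the robot (round white plate, 120 mm, top at 83 mm), low control nose toward it (deck at 46 mm, 140 mm wide, front edge at x = -107 mm). Origin under its middle, x away from the robot, y to the left. A grey dial 10 mm high stands on the deck 52 mm right of the lever's start.
- lever (a joint): Slide of the lever along the stirrer's y, m: 0 at the red mark (start); the stop by the green mark (left) lies at 0.0205 to 0.0275, not the same on every stirrer, not measured: feel for it. The lever is latched at either end and leaves only with the cup pressed down; it then drags with 1 to 4 N. In the last 1.8 mm before the stop the cup, let go, springs fully up and is locked.
- cup_floor (a point): Centre of the floor of the lever's red cup: 18 mm wide and 5.5 mm deep inside, 23 mm outside; moves with slide and press, axes as the stirrer's. Up: floor 64, rim 69.5 mm above the bench. Pressed, a spring resists with 4 N plus 0.25 N per mm. It unlocks 2.5 to 9.5 mm down (differs, not measured) and meets a hard floor 1.2 mm below that: feel for it.
- screen: Clear splash screen, loose, 1.2 kg: sheet 6 mm thick, 220 mm wide, 151 mm high with an aluminium top trim 10 mm thick, on two feet that reach 72 mm toward the robot; it stands about 62 mm in front of the lever. Origin under the sheet, x away from the robot.
- screen_top (a point): Middle of the screen's top edge, 151 mm above the bench; axes as the screen's.
- beaker: Small glass beaker, 52 mm wide, 68 mm high, loose on the stirrer's plate. Origin at the centre of its underside.
- bottle: Amber glass bottle with black cap, 58 mm wide, 118 mm high, right of the stirrer, behind the screen. Origin at the centre of its underside.
- pot: White sample pot with screw lid and orange stripe, 54 mm wide, 68 mm high, right of the stirrer's nose, behind the screen. Origin at the centre of its underside.

How it is judged (in metres and radians):
On the way, in this order (a step that is already met when the one before it is completed fails the run):
1. the rod is lifted out of its rest (z of rod_grip in the frame of rest_seat above 0.03 m), for 0.1 s.
2. the rod presses the lever's cup down at the red mark (z of cup_floor in the frame of stirrer below 0.0622 m and value of joint lever below 0.006 m and contact force between rod and stirrer above 2 N), for 0.02 s.
3. the rod slides the lever on toward the green mark (value of joint lever above 0.012 m and contact force between rod and stirrer above 0.5 N), for 0.02 s.
4. the lever is at the green mark and its cup has popped up (value of joint lever above 0.018 m and z of cup_floor in the frame of stirrer above 0.0625 m), for 0.2 s.
At the end, for the whole second after the job is handed in: The lever is locked at the green mark (slid over 18 mm, cup up within 1.5 mm); the rod hangs still in both forks of its rest, leg down and pointing as before, grip within 18 mm of its seat along the rest and 4 mm in height; nothing else has been shifted (all of step 4 and distance between rod_grip and rest_seat below 0.018 m and z of rod_grip in the frame of rest_seat between -0.004 and 0.004 m and angle between rod_grip's own z axis and vertical below 0.25 rad and x of rod_tip in the frame of rest_seat above 0.08 m and linear speed of rod below 0.02 m/s and angle between the x axis of rod_grip and the x axis of rest_seat, either way round below 0.1 rad); the robot touches nothing.
It fails at once if the rod pushes on the stirrer or its lever with more than 12 N (contact force between rod and stirrer above 12 N).
It fails at once if the hand (its grasp point) reaches across the screen into the space behind it (x of the grasp point in the frame of screen above 0 m and y of the grasp point in the frame of screen between -0.12 and 0.12 m and z of the grasp point in the frame of screen below 0.4 m).
It fails at once if the fingers or the arm touch the stirrer or its lever (contact force between any of the fingers, the arm and stirrer above 0.5 N).
It fails at once if the screen or the beaker is shifted more than 10 mm or tipped (distance of any of screen, beaker from where it was at the start of the episode above 0.01 m or angle between screen's own z axis and vertical above 0.1 rad or angle between beaker's own z axis and vertical above 0.2 rad).
It fails at once if the amber bottle or the sample pot is shifted more than 15 mm (distance of any of bottle, pot from where it was at the start of the episode above 0.015 m).
It also fails if it takes over 72 s, if anything falls off the work surface, if the arm or the gripper's body presses on something with over 40 N, if the wrist force passes 120 N, or if a joint passes its speed limit or range.

## Working session

There is one attempt and no reset: what is moved stays moved. The work goes in short steps, Python scripts to look and compute and a tool call to move; the robot and the scene stay as the last step left them, time stands still between calls to the robot, and variables do not carry over. Pictures are saved under pics/ and viewed, and the job is handed in when it is done.

Besides the shell and the picture viewer there is one more tool, called after "Emit:" as a command line: name --argument value ..., lists and objects as JSON in quotes. arm_command: Moves the arm, as the interface text tells. Its arguments: {"type":"object","properties":{"moves":{"type":"array"},"force":{"type":"number"}},"required":["moves"]}

```bash
mkdir -p pics; python3 - <<'E'
from bench import *
import cv2
for n in("scene","top"):
    im=read_camera(n); cv2.imwrite(f"pics/{n}0.png",im[:,:,::-1]); p=camera_params(n); print(n,p)
print(state())
E
```

```text
scene {'camera_matrix': array([[495.78207347,   0.        , 259.04126749],
       [  0.        , 495.78207347, 195.32918189],
       [  0.        ,   0.        ,   1.        ]]), 'R': array([[-0.63033133, -0.77632113,  0.00281353],
       [-0.61595398,  0.49790927, -0.610481  ],
       [ 0.47252842, -0.38653831, -0.7920259 ]]), 't': array([0.28429108, 0.45398643, 1.32630119])}
top {'camera_matrix': array([[478.2367711 ,   0.        , 256.92266001],
       [  0.        , 478.2367711 , 193.9274809 ],
       [  0.        ,   0.        ,   1.        ]]), 'R': array([[ 0.01633692, -0.99984384, -0.00673856],
       [-0.98534256, -0.01495471, -0.16993058],
       [ 0.16980327,  0.00941593, -0.985433  ]]), 't': array([-0.08792351,  0.58207471,  1.54790897])}
{'clock': 0.1, 'qpos': array([-8.13591247e+01,  1.64498244e+01,  9.04166094e+01,  1.15704291e-03,
        7.32593370e+01, -8.59436597e+00]), 'joint_vel': array([-0.01858572, -0.10299539, -0.16977911, -0.03970463,  0.05044048,
        0.0219053 ]), 'joint_torque': array([ 9.26546927e-04, -4.07294655e+01, -2.93697488e+01, -1.46601615e-04,
        3.42004590e-03,  3.32817997e-06]), 'tool_pos': array([ 0.19993936, -0.64406729,  0.23004783]), 'tcp_rot': array([[ 9.55098082e-01,  2.96289650e-01, -3.10676271e-04],
       [ 2.96289610e-01, -9.55095673e-01,  2.17310146e-03],
       [ 3.47141910e-04, -2.16757519e-03, -9.99997591e-01]]), 'force': array([-0.02728651, -0.17063191,  0.62926062]), 'ft_torque': array([-0.06419364, -0.04183944, -0.00328617]), 'width': 0.08548212875471188}
```

```bash
python3 - <<'E'
import cv2
for n in("scene","top"):
    im=cv2.imread(f"pics/{n}0.png"); cv2.imwrite(f"pics/{n}0b.png",cv2.resize(im,(800,600),interpolation=cv2.INTER_CUBIC))
E
```

```text
(no output)
```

View pics/scene0b.png

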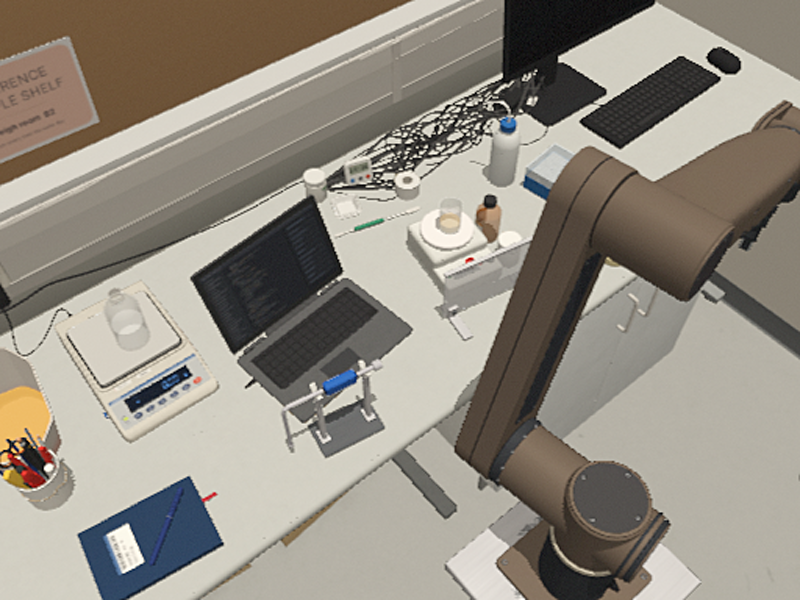

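View pics/top0b.png

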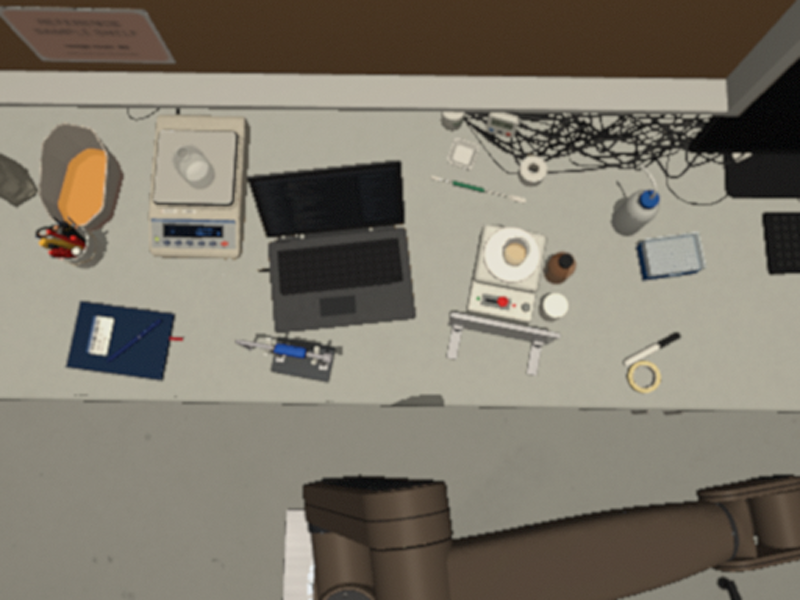

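The rod hangs on its rest at about (290,350) in the 800-wide top view and points left. The stirrer is at about (505,270), with the screen in front of it at about (505,328). Next I'll crop in for pixel positions.

```bash
cat > h.py <<'E'
import cv2,numpy as np
from bench import *
def crop(src,x0,y0,w,h,s,out):
    im=cv2.imread(src)[y0:y0+h,x0:x0+w]
    im=cv2.resize(im,None,fx=s,fy=s,interpolation=cv2.INTER_CUBIC)
    for x in range((x0+9)//10*10,x0+w,10):
        cv2.line(im,(int((x-x0+.5)*s),0),(int((x-x0+.5)*s),8 if x%50 else 20),(255,0,255),1); 
        if x%20==0: cv2.putText(im,str(x),(int((x-x0)*s)-8,30),0,.4,(255,0,255),1)
    for y in range((y0+9)//10*10,y0+h,10):
        cv2.line(im,(0,int((y-y0+.5)*s)),(8,int((y-y0+.5)*s)),(255,0,255),1)
        if y%20==0: cv2.putText(im,str(y),(10,int((y-y0)*s)+4),0,.4,(255,0,255),1)
    cv2.imwrite(out,im)
def ray(n,u,v,z):
    p=camera_params(n);K,R,t=p["camera_matrix"],p["R"],p["t"]
    d=R.T@np.linalg.inv(K)@[u,v,1.];c=-R.T@t
    return c+d*(z-c[2])/d[2]
def proj(n,X):
    p=camera_params(n);x=p["camera_matrix"]@(p["R"]@np.asarray(X,float)+p["t"]);return x[:2]/x[2]
def tri(uvt,uvs):
    P=[camera_params(n)["camera_matrix"]@np.c_[camera_params(n)["R"],camera_params(n)["t"]] for n in("top","scene")]
    X=cv2.triangulatePoints(P[0],P[1],np.array(uvt,float).reshape(2,1),np.array(uvs,float).reshape(2,1));return (X[:3]/X[3]).ravel()
E
python3 - <<'E'
from h import *
crop("pics/top0.png",145,200,80,50,10,"pics/t_rod.png")
crop("pics/top0.png",280,140,100,75,8,"pics/t_st.png")
crop("pics/scene0.png",175,220,80,75,8,"pics/s_rod.png")
crop("pics/scene0.png",255,120,100,75,8,"pics/s_st.png")
E
```

```text
(no output)
```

View pics/t_rod.png

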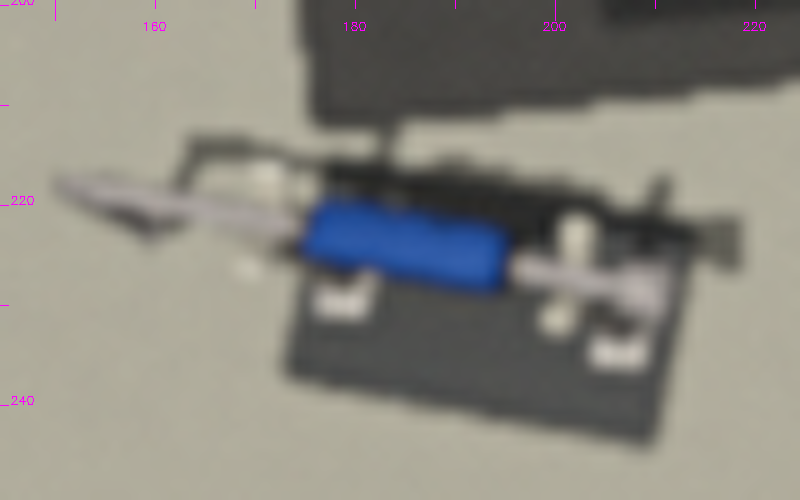

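View pics/t_st.png

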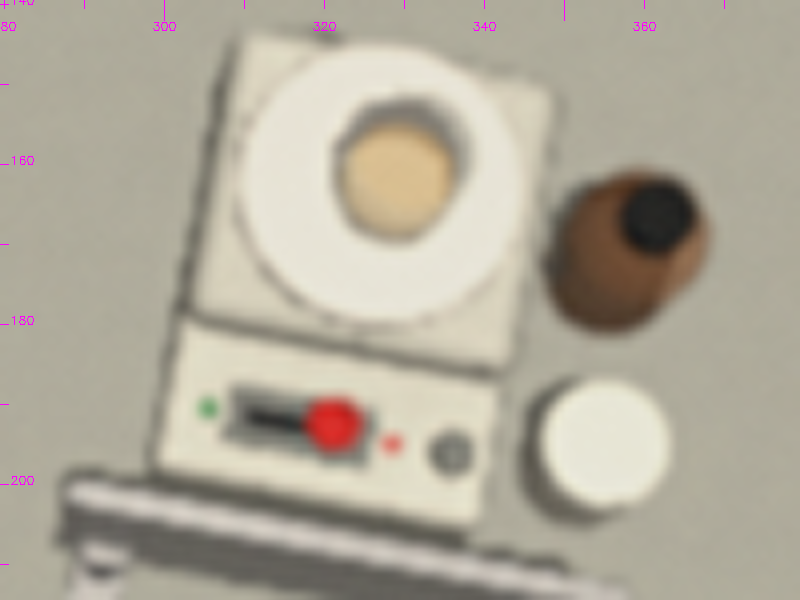

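View pics/s_rod.png

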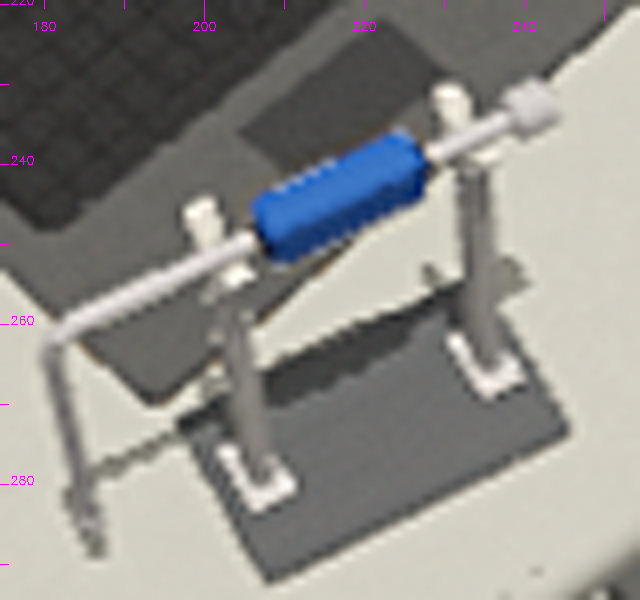

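View pics/s_st.png

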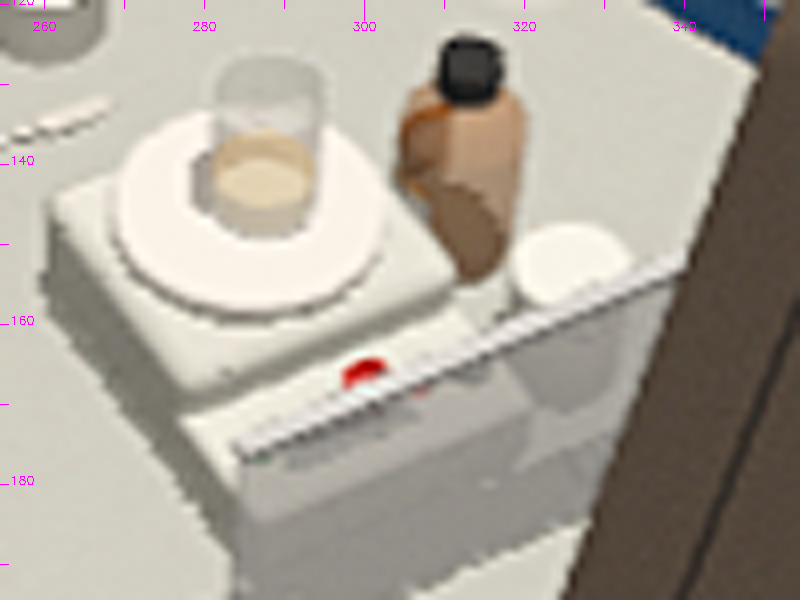

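```bash
python3 - <<'E'
from h import *
np.set_printoptions(precision=4,suppress=True)
T=lambda u,v,z:ray("top",u,v,z)
b=T(150.3,218.2,.165);k=T(210.5,228.8,.165);d=b-k
print("bend",b,"knobend",k,"len",np.linalg.norm(d),"yaw",np.degrees(np.arctan2(d[1],d[0])))
b2=T(175.7,222.8,.165);k2=T(195.3,226.2,.165);print("grip ends",b2,k2,np.linalg.norm(b2-k2),(b2+k2)/2)
print("tri knob",tri((208.8,228.3),(241,233.2)),"tri bend",tri((150.5,218.2),(181.5,261.5)))
print("scene bend/knob",ray("scene",181.5,261.5,.165),ray("scene",243,232.3,.165))
print("scene ball", ray("scene",187,286.5,.035))
c=T(321,192.5,.0695);print("cup",c,"scene cup",ray("scene",300.3,167.2,.0695))
r=T(328.3,195,.046);g=T(305.4,190.5,.046);e=g-r;print("marks",r,g,np.linalg.norm(e),np.degrees(np.arctan2(e[1],e[0])))
p=T(327,162.7,.083);print("plate",p)
a=T(288,201.5,.151);z=T(358,214,.151);e=a-z;print("screen",a,z,np.linalg.norm(e),np.degrees(np.arctan2(e[1],e[0])))
a=T(299,198.5,.046);z=T(339.3,205.3,.046);e=a-z;print("front edge",a,z,np.linalg.norm(e),np.degrees(np.arctan2(e[1],e[0])))
a=T(303,179.5,.046);z=T(342,186.5,.046);e=a-z;print("back edge deck",a,z,np.linalg.norm(e),np.degrees(np.arctan2(e[1],e[0])))
E
```

```text
bend [0.4828 0.2465 0.165 ] knobend [0.4531 0.0604 0.165 ] len 0.1885283223467337 yaw 80.927012314493
grip ends [0.4699 0.1678 0.165 ] [0.4604 0.1072 0.165 ] 0.061299383781058384 [0.4651 0.1375 0.165 ]
tri knob [0.4536 0.0647 0.166 ] tri bend [0.4816 0.2445 0.1675]
scene bend/knob [0.4821 0.2432 0.165 ] [0.4521 0.0575 0.165 ]
scene ball [0.4759 0.2472 0.035 ]
cup [ 0.5879 -0.2901  0.0695] scene cup [ 0.5877 -0.2887  0.0695]
marks [ 0.584  -0.3174  0.046 ] [ 0.5981 -0.2409  0.046 ] 0.07777576952395128 79.53315201147713
plate [ 0.6858 -0.3088  0.083 ]
screen [ 0.5434 -0.1769  0.151 ] [ 0.5076 -0.3938  0.151 ] 0.2198991093697316 80.60988373842665
front edge [ 0.5706 -0.2195  0.046 ] [ 0.5497 -0.3536  0.046 ] 0.13576191995955916 81.14467266691659
back edge deck [ 0.6356 -0.2328  0.046 ] [ 0.6136 -0.3635  0.046 ] 0.13249054403410063 80.44772688607644
```

Both views agree to about 2 mm. The grip is at about (0.465, 0.1375, 0.165) with yaw about 81°. The cup is at about (0.588, -0.290), and the stirrer and screen y axes are at about 80.7°. I'll approach the rest around the arm's inner limit.

Emit:
arm_command --moves '[[[300,295,70],0.6,1],[[300,295,70],0.6,1],[[300,295,70],0.6,1],[[300,295,70],0.6,1],[[300,295,70],0.6,1],[[300,295,70],0.6,1],[[300,295,70],0.6,1],[[300,295,70],0.6,1],[[300,295,70],0.6,1],[[300,295,70],0.6,1]]' --force 110

```text
clock: 1.1
tool_pos: [0.5023, -0.3469, 0.3018]
tcp_rot: [[0.617, 0.787, 0.001], [0.787, -0.617, 0.0], [0.001, 0.001, -1.0]]
force: [-0.1, -0.5, 0.2]
width: 0.0851
```

Emit:
arm_command --moves '[[[-35,487,-50],0.51,1],[[-35,487,-50],0.51,1],[[-35,487,-50],0.51,1],[[-35,487,-50],0.51,1],[[-35,487,-50],0.51,1],[[-35,487,-50],0.51,1],[[-35,487,-50],0.51,1],[[-35,487,-50],0.51,1],[[-35,487,-50],0.51,1],[[-35,487,-50],0.51,1]]'

```text
clock: 2.1
tool_pos: [0.4641, 0.1387, 0.2505]
tcp_rot: [[0.159, 0.987, -0.001], [0.987, -0.159, -0.0], [-0.0, -0.001, -1.0]]
force: [1.0, -0.9, -0.3]
width: 0.0856
```

Emit:
arm_command --moves '[[[0,0,0],0,1],[[0,0,0],0,1],[[0,0,0],0,1]]'

```text
clock: 2.4
tool_pos: [0.4652, 0.1361, 0.2511]
tcp_rot: [[0.161, 0.987, -0.0], [0.987, -0.161, -0.001], [-0.001, -0.0, -1.0]]
force: [0.2, -0.4, -0.3]
width: 0.0856
```

```bash
python3 - <<'E'
from h import *
for n in("scene","top"):
    im=read_camera(n); cv2.imwrite(f"pics/{n}1.png",im[:,:,::-1])
s=state();print(s["tool_pos"],s["tcp_rot"][:,1],s["clock"],s["force"])
crop("pics/top1.png",145,190,80,60,10,"pics/t_1.png")
crop("pics/scene1.png",165,180,100,75,8,"pics/s_1.png")
E
```

```text
[0.46537772 0.13588092 0.25135795] [ 9.86828578e-01 -1.61769401e-01  1.38731204e-04] 2.5 [0.34383842 0.14272483 0.09495465]
```

View pics/s_1.png

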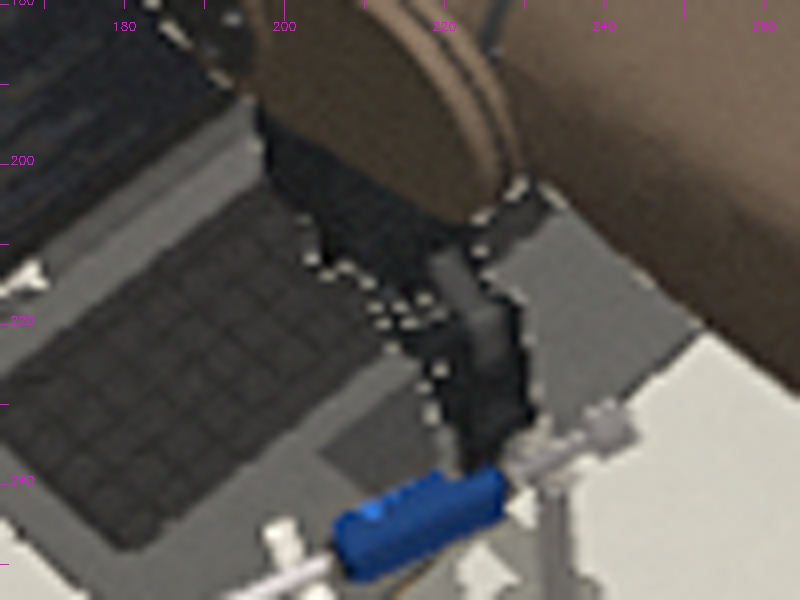

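View pics/t_1.png

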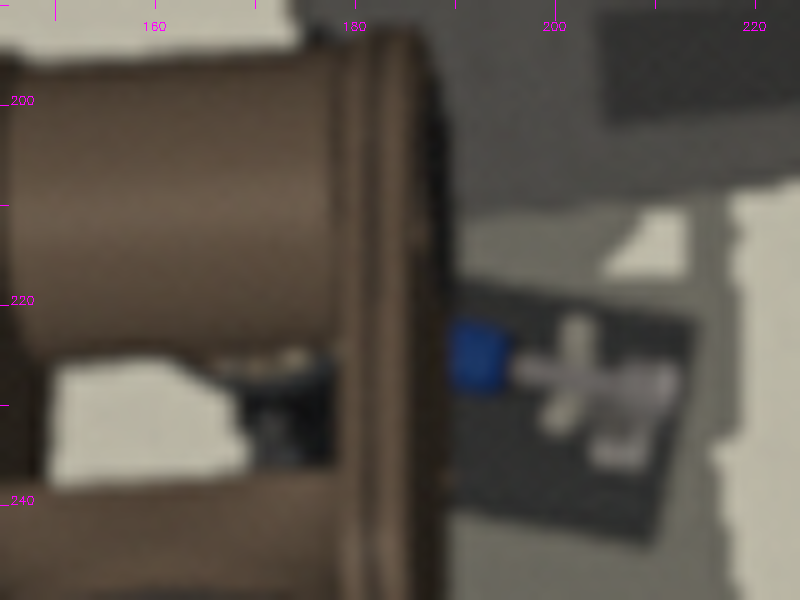

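Neither view shows a conflict: one finger is visible above the grip at about (225,235) in the scene view, lined up with it. I'll descend to TCP z of about 0.146 and grip.

Emit:
arm_command --moves '[[[0,1,-30],0,1],[[0,1,-60],0,1],[[0,1,-85],0,1],[[0,1,-105],0,1],[[0,1,-105],0,1],[[0,1,-105],0,1]]'

```text
clock: 3.1
tool_pos: [0.4654, 0.1374, 0.1467]
tcp_rot: [[0.161, 0.987, -0.0], [0.987, -0.161, -0.0], [-0.0, -0.0, -1.0]]
force: [-0.7, -0.0, 0.2]
width: 0.0852
```

Emit:
arm_command --moves '[[[0,0,0],0,-1],[[0,0,0],0,-1],[[0,0,0],0,-1],[[0,0,0],0,-1],[[0,0,0],0,-1],[[0,0,0],0,-1],[[0,0,0],0,-1],[[0,0,0],0,-1]]' --force 110

```text
clock: 3.9
tool_pos: [0.4677, 0.1381, 0.1478]
tcp_rot: [[0.16, 0.987, 0.008], [0.987, -0.16, -0.0], [0.001, 0.008, -1.0]]
force: [5.5, -0.2, -0.3]
width: 0.0188
```

```bash
python3 - <<'E'
from h import *
for n in("scene",):
    im=read_camera(n); cv2.imwrite(f"pics/{n}2.png",im[:,:,::-1])
s=state();print(s["tool_pos"],s["tcp_rot"][:,1],s["clock"],s["force"],s["ft_torque"],s["width"])
crop("pics/scene2.png",165,200,100,75,8,"pics/s_2.png")
E
```

```text
[0.46769093 0.13813671 0.14781269] [ 0.98712158 -0.15979163  0.00759103] 3.95 [ 4.6217415  -0.52616634  0.40899475] [-0.16292565 -0.79616598 -0.13152231] 0.01852248501264066
```

View pics/s_2.png

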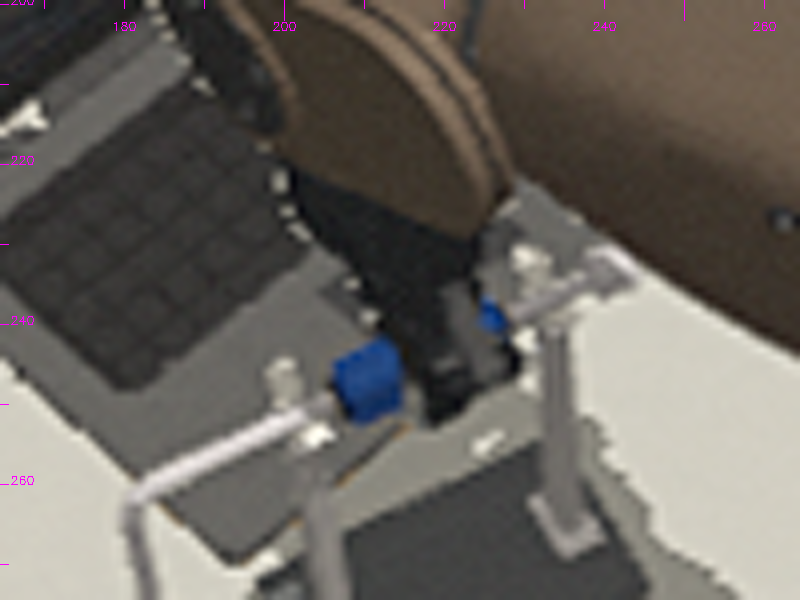

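Gripped at width 18.7 mm. The rod sits about 2 mm further in +x than I commanded, which I'll use on the return. Lifting.

Emit:
arm_command --moves '[[[2,0,5],0,-1],[[2,0,15],0,-1],[[2,0,30],0,-1],[[2,0,50],0,-1],[[2,0,75],0,-1],[[2,0,100],0,-1],[[2,0,120],0,-1],[[2,0,120],0,-1],[[2,0,120],0,-1]]'

```text
clock: 4.85
tool_pos: [0.4666, 0.1384, 0.2661]
tcp_rot: [[0.159, 0.987, -0.0], [0.987, -0.159, -0.0], [-0.0, -0.0, -1.0]]
force: [0.2, -0.1, -1.8]
width: 0.0183
```

```bash
python3 - <<'E'
from h import *
for n in("scene","top"):
    im=read_camera(n); cv2.imwrite(f"pics/{n}3.png",im[:,:,::-1])
s=state();print(s["tool_pos"],s["tcp_rot"],s["clock"],s["force"],s["ft_torque"],s["width"])
crop("pics/scene3.png",145,180,100,75,8,"pics/s_3.png")
E
```

```text
[0.46596528 0.13830048 0.26450119] [[ 1.59172272e-01  9.87245014e-01 -3.38683173e-03]
 [ 9.87250499e-01 -1.59174063e-01 -2.64066234e-04]
 [-7.99793838e-04 -3.30161929e-03 -9.99994230e-01]] 4.95 [ 0.19819937 -0.24938952 -2.03431021] [-0.06583822 -0.0018756  -0.00190812] 0.01865931849126755
```

View pics/s_3.png

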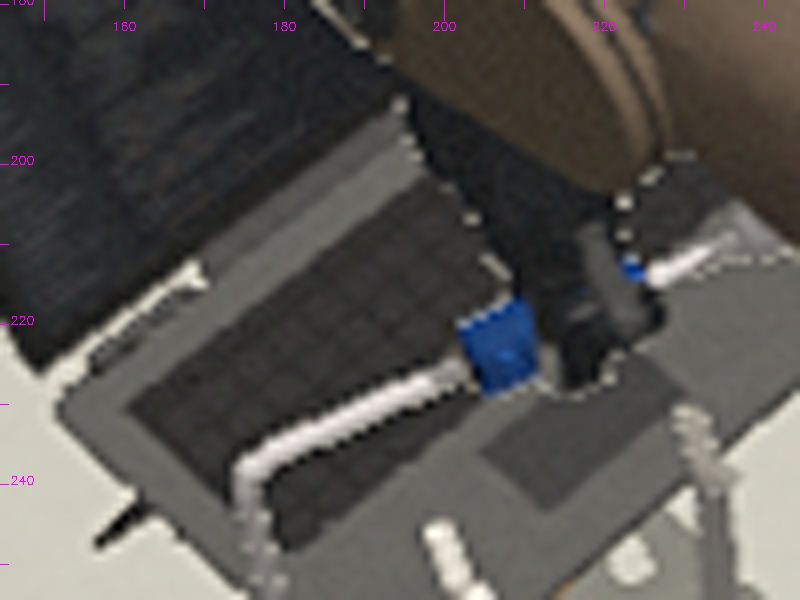

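Emit:
arm_command --moves '[[[0,-10,45],0,-1],[[0,-50,90],-0.15,-1],[[0,-90,95],-0.3,-1],[[0,-135,95],-0.45,-1],[[0,-180,95],-0.6,-1],[[0,-225,95],-0.75,-1],[[0,-270,95],-0.9,-1],[[0,-315,95],-1.05,-1],[[0,-350,95],-1.2,-1],[[0,-380,95],-1.35,-1]]'

```text
clock: 5.95
tool_pos: [0.4662, -0.2434, 0.359]
tcp_rot: [[0.999, 0.053, -0.003], [0.053, -0.999, 0.002], [-0.003, -0.003, -1.0]]
force: [-0.1, 0.4, -1.6]
width: 0.0184
```

Emit:
arm_command --moves '[[[6,-15,0],-0.11,-1],[[13,-30,0],-0.22,-1],[[13,-30,0],-0.22,-1],[[13,-30,0],-0.22,-1],[[13,-30,0],-0.22,-1]]'

```text
clock: 6.45
tool_pos: [0.4797, -0.2708, 0.3605]
tcp_rot: [[0.988, -0.157, -0.001], [-0.157, -0.988, 0.001], [-0.001, -0.001, -1.0]]
force: [0.5, -0.1, -1.7]
width: 0.0184
```

```bash
python3 - <<'E'
from h import *
for n in("scene","top"):
    im=read_camera(n); cv2.imwrite(f"pics/{n}4.png",im[:,:,::-1])
s=state();print(s["tool_pos"],s["tcp_rot"],s["clock"],s["force"],s["ft_torque"],s["width"])
crop("pics/scene4.png",250,70,130,98,6,"pics/s_4.png")
crop("pics/top4.png",270,130,110,100,6,"pics/t_4.png")
E
```

```text
[ 0.47989415 -0.27081113  0.36120023] [[ 9.87626925e-01 -1.56821590e-01 -2.15836558e-04]
 [-1.56821518e-01 -9.87626908e-01  3.18447024e-04]
 [-2.63105361e-04 -2.80659038e-04 -9.99999926e-01]] 6.55 [-0.39488372 -0.34535557 -2.54336563] [ 0.02432537  0.02868372 -0.00668662] 0.018629983646601414
```

View pics/s_4.png

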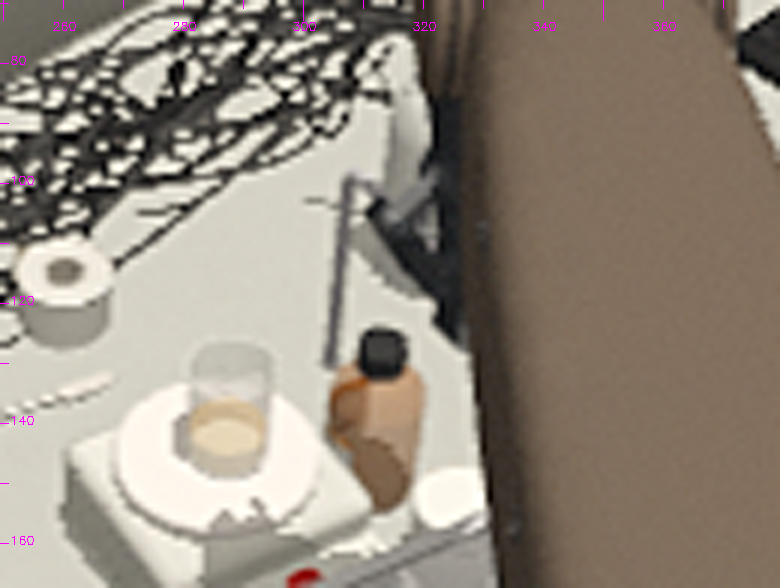

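View pics/t_4.png

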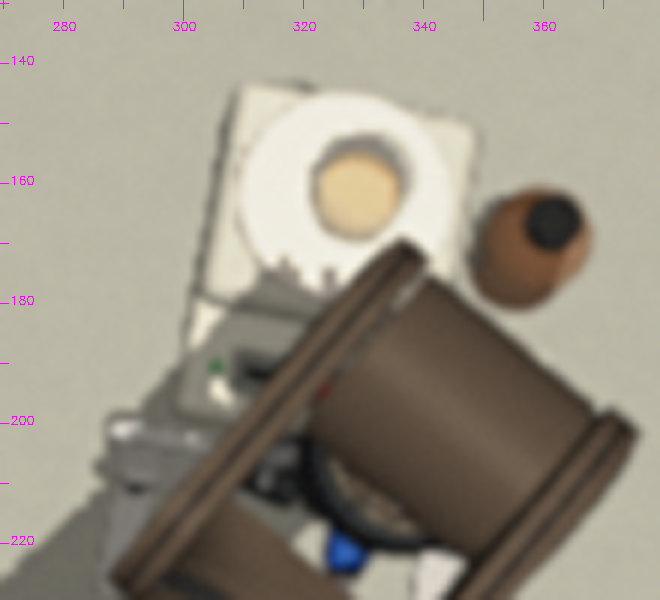

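In the scene view the leg and ball are visible, with the ball's lower end at about (304.5,130). The top view is blocked by the arm. I'll compare this with the expected tip.

```bash
python3 - <<'E'
from h import *
np.set_printoptions(precision=4,suppress=True)
t=np.array([.4799,-.2708,.3612]);d=np.array([.9876,-.1568,0])
b=t+.11*d+[0,0,.0172]; print("bend",b,proj("scene",b)); tip=b-[0,0,.13]; print("tip",tip,proj("scene",tip))
print(ray("scene",304.5,129,tip[2]),ray("scene",307.8,99.5,b[2]))
print("cup floor proj",proj("scene",[.588,-.29,.0695]))
E
```

```text
bend [ 0.5885 -0.288   0.3784] [307.3579  96.2623]
tip [ 0.5885 -0.288   0.2484] [303.9635 128.8802]
[ 0.5871 -0.289   0.2484] [ 0.5776 -0.2797  0.3784]
cup floor proj [300.5211 166.9716]
```

```bash
python3 - <<'E'
from h import *
crop("pics/scene4.png",290,90,40,50,12,"pics/s_4b.png")
E
```

```text
(no output)
```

View pics/s_4b.png

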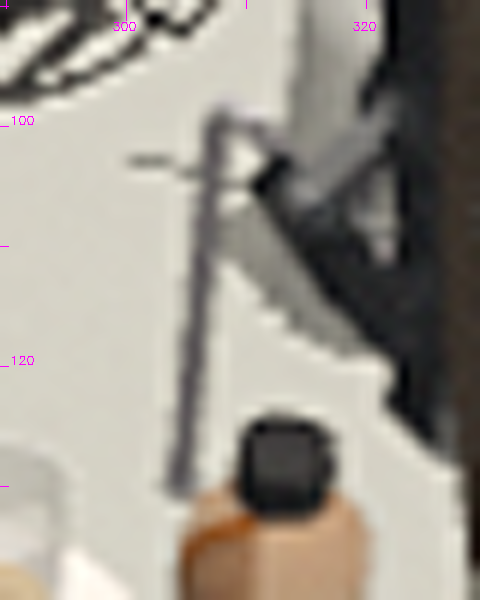

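```bash
python3 - <<'E'
from h import *
np.set_printoptions(precision=4,suppress=True)
b=np.array([.4826,.2463,.165]);print(proj("scene",b),proj("scene",b-[0,0,.13]),proj("scene",[.465,.1375,.165]))
# after lift pic3
b=np.array([.466+.11*.159,.1383+.11*.987,.2645+.0172]);print(proj("scene",b),proj("scene",b-[0,0,.13]))
crop("pics/scene0.png",175,250,40,45,13,"pics/s_0c.png")
crop("pics/scene3.png",160,225,40,45,13,"pics/s_3c.png")
a=cv2.imread("pics/s_0c.png");b=cv2.imread("pics/s_3c.png");cv2.imwrite("pics/c.png",cv2.resize(np.hstack([a,b]),None,fx=.75,fy=.75))
E
```

```text
[180.4261 261.9953] [185.9543 284.6877] [217.1522 244.5731]
[174.2902 238.2912] [180.6708 264.3689]
```

View pics/c.png

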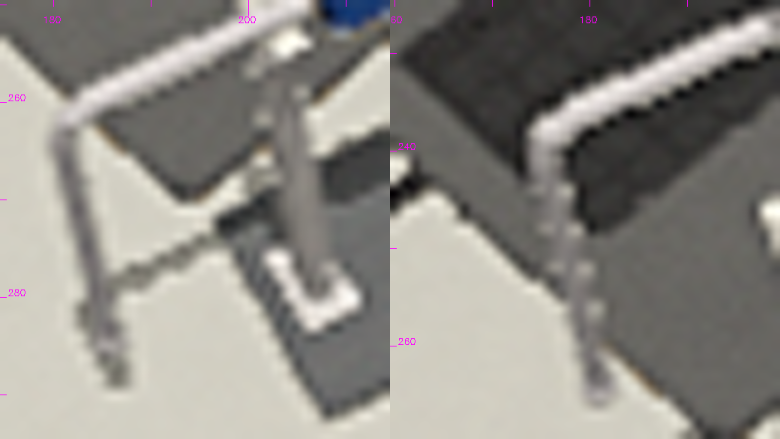

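The ball is where expected: tip about (0.588, -0.288) against the cup at (0.588, -0.2895). I'll descend quickly to just above the rim, then slowly.

Emit:
arm_command --moves '[[[0,-1,-30],0,-1],[[0,-1,-65],0,-1],[[0,-1,-100],0,-1],[[0,-1,-130],0,-1],[[0,-1,-150],0,-1],[[0,-1,-160],0,-1],[[0,-1,-160],0,-1],[[0,-1,-160],0,-1],[[0,-1,-160],0,-1]]'

```text
clock: 7.45
tool_pos: [0.4809, -0.2733, 0.2034]
tcp_rot: [[0.987, -0.158, 0.003], [-0.158, -0.987, -0.002], [0.003, 0.002, -1.0]]
force: [-0.3, 0.4, -1.8]
width: 0.0185
```

```bash
python3 - <<'E'
from h import *
for n in("scene","top"):
    im=read_camera(n); cv2.imwrite(f"pics/{n}5.png",im[:,:,::-1])
s=state();print(s["tool_pos"],s["tcp_rot"],s["clock"],s["force"],s["ft_torque"],s["width"])
crop("pics/scene5.png",270,110,66,60,12,"pics/s_5.png")
crop("pics/top5.png",280,160,90,75,8,"pics/t_5.png")
E
```

```text
[ 0.48069109 -0.27319703  0.20301951] [[ 0.98737637 -0.15837582  0.00223501]
 [-0.15837178 -0.98737775 -0.00188385]
 [ 0.00250516  0.00150611 -0.99999573]] 7.55 [-0.65957418  0.25758554 -2.5012555 ] [ 0.0074075 -0.0036148 -0.0102915] 0.01829356323447874
```

View pics/s_5.png

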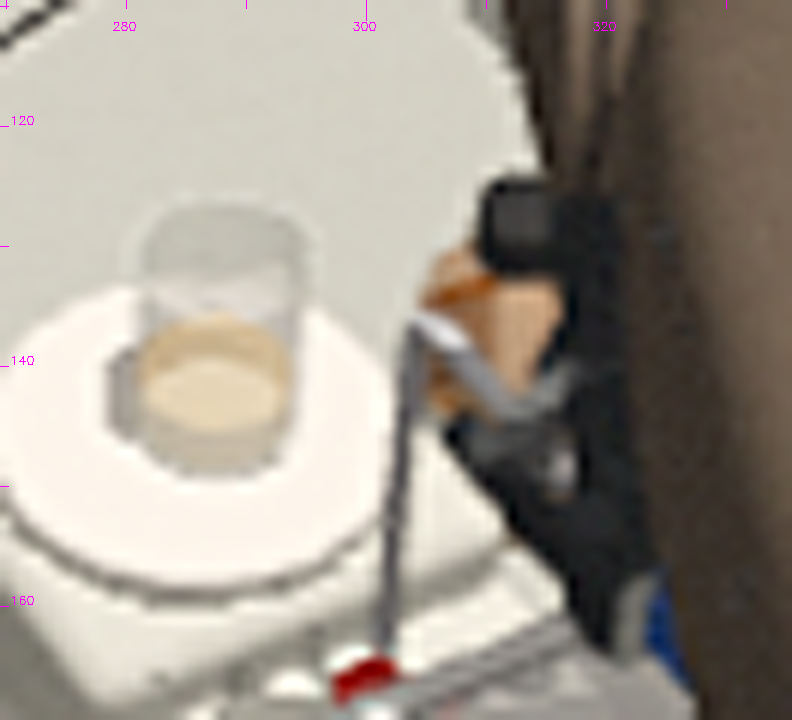

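View pics/t_5.png

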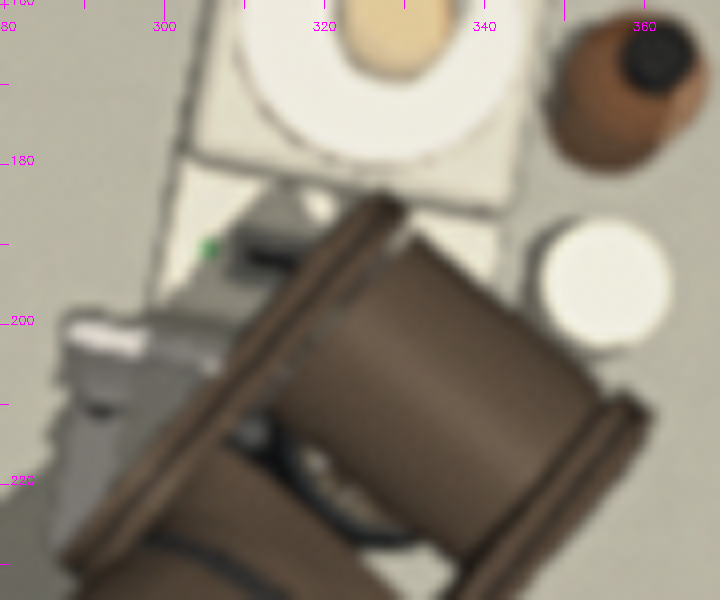

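```bash
python3 - <<'E'
from h import *
np.set_printoptions(precision=4,suppress=True)
b=np.array([.5893,-.2906,.2204])
for z in (0,.04,.08,.1,.12,.13,.1355): print(z,proj("scene",b-[0,0,z]))
print("cup rim",proj("scene",[.588,-.2895,.0695]), proj("scene",[.5765,-.2876,.0695]),proj("scene",[.5993,-.2914,.0695]))
crop("pics/scene5.png",286,150,32,24,24,"pics/s_5b.png")
E
```

```text
0 [303.735  134.8279]
0.04 [302.8001 143.7361]
0.08 [301.9021 152.2928]
0.1 [301.4663 156.4458]
0.12 [301.0388 160.5185]
0.13 [300.8282 162.5254]
0.1355 [300.7132 163.621 ]
cup rim [300.4101 167.0426] [302.2941 169.3428] [298.5797 164.7944]
```

View pics/s_5b.png

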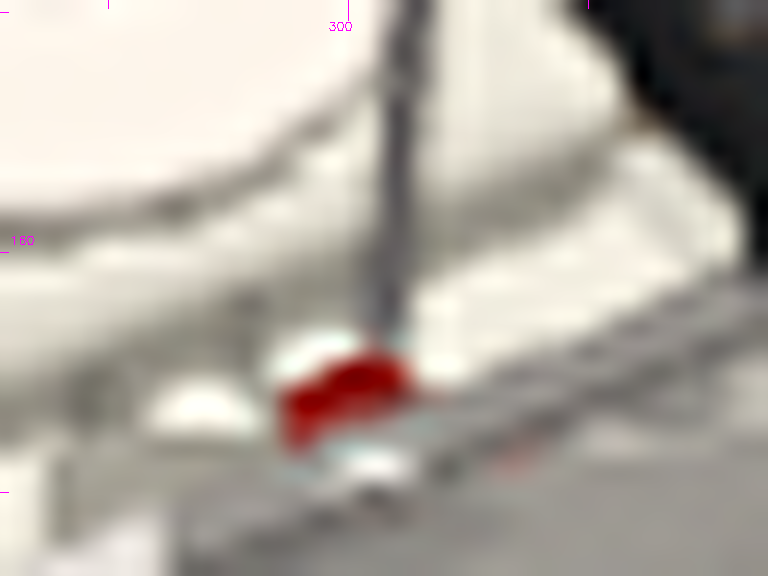

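Relative to the cup, the leg sits within about 1.5 mm, and the leg and cup are displaced alike in the scene view. I'll nudge slightly and lower gently.

Emit:
arm_command --moves '[[[-1,0.5,-4],0,-1],[[-1,0.5,-8],0,-1],[[-1,0.5,-11],0,-1],[[-1,0.5,-13],0,-1],[[-1,0.5,-14],0,-1],[[-1,0.5,-14],0,-1],[[-1,0.5,-14],0,-1]]'

```text
clock: 8.25
tool_pos: [0.4791, -0.2722, 0.1874]
tcp_rot: [[0.987, -0.159, 0.0], [-0.159, -0.987, -0.0], [0.0, 0.0, -1.0]]
force: [-0.1, -0.0, -1.4]
width: 0.0184
```

Emit:
arm_command --moves '[[[0,0,-1],0,-1],[[0,0,-2],0,-1],[[0,0,-3],0,-1],[[0,0,-3],0,-1],[[0,0,-3],0,-1]]'

```text
clock: 8.75
tool_pos: [0.479, -0.2721, 0.1843]
tcp_rot: [[0.987, -0.159, -0.0], [-0.159, -0.987, 0.0], [-0.0, -0.0, -1.0]]
force: [-0.1, -0.9, -1.6]
width: 0.0183
```

Ball bottom is at about 66 mm, below the rim, with no contact yet, so it is inside the cup. Continuing.

Emit:
arm_command --moves '[[[0,0,-0.7],0,-1],[[0,0,-1.5],0,-1],[[0,0,-2.2],0,-1],[[0,0,-3],0,-1],[[0,0,-3],0,-1],[[0,0,-3],0,-1]]'

```text
clock: 9.35
tool_pos: [0.479, -0.2723, 0.1819]
tcp_rot: [[0.987, -0.158, 0.0], [-0.158, -0.987, -0.0], [0.0, 0.0, -1.0]]
force: [-2.6, 1.5, 1.7]
width: 0.0187
```

```bash
python3 - <<'E'
from h import *
s=state();print(s["tool_pos"],s["tcp_rot"],s["clock"],s["force"],s["ft_torque"],s["width"])
E
```

```text
[ 0.47904107 -0.27226531  0.18186659] [[ 9.87379657e-01 -1.58371109e-01  6.69475820e-05]
 [-1.58371081e-01 -9.87379615e-01 -3.11939164e-04]
 [ 1.15504829e-04  2.97399824e-04 -9.99999949e-01]] 9.35 [-2.60672786  1.49645814  1.67165704] [0.12121448 0.27807757 0.06146727] 0.018694383686494388
```

Touched down with about 3.5 N vertical and 3 N backward along the rod, so the ball is near the far wall. I'll ease back 1.5 mm.

Emit:
arm_command --moves '[[[-0.7,0.1,0],0,-1],[[-1.5,0.2,0],0,-1],[[-1.5,0.2,0],0,-1],[[-1.5,0.2,0],0,-1]]'

```text
clock: 9.75
tool_pos: [0.4781, -0.2721, 0.1814]
tcp_rot: [[0.987, -0.159, 0.002], [-0.159, -0.987, -0.001], [0.002, 0.0, -1.0]]
force: [1.5, -0.2, -0.3]
width: 0.0183
```

Emit:
arm_command --moves '[[[0.3,0,-0.5],0,-1],[[0.3,0,-1],0,-1],[[0.3,0,-1],0,-1],[[0.3,0,-1],0,-1]]'

```text
clock: 10.15
tool_pos: [0.4781, -0.2721, 0.1807]
tcp_rot: [[0.987, -0.159, 0.001], [-0.159, -0.987, -0.001], [0.001, 0.0, -1.0]]
force: [1.2, 0.9, 1.8]
width: 0.0183
```

Emit:
arm_command --moves '[[[0,0,-0.5],0,-1],[[0,0,-1],0,-1],[[0,0,-1],0,-1],[[0,0,-1],0,-1]]'

```text
clock: 10.55
tool_pos: [0.478, -0.2721, 0.1794]
tcp_rot: [[0.987, -0.159, 0.0], [-0.159, -0.987, -0.0], [0.001, 0.0, -1.0]]
force: [0.1, 0.4, 2.5]
width: 0.0183
```

Emit:
arm_command --moves '[[[0,0,-0.5],0,-1],[[0,0,-1],0,-1],[[0,0,-1],0,-1],[[0,0,-1],0,-1]]'

```text
clock: 10.95
tool_pos: [0.4779, -0.2721, 0.1784]
tcp_rot: [[0.987, -0.159, 0.0], [-0.159, -0.987, -0.0], [0.0, 0.0, -1.0]]
force: [1.0, -0.3, 2.7]
width: 0.0183
```

Emit:
arm_command --moves '[[[0,0,-0.5],0,-1],[[0,0,-1],0,-1],[[0,0,-1],0,-1],[[0,0,-1],0,-1]]'

```text
clock: 11.35
tool_pos: [0.4779, -0.272, 0.1773]
tcp_rot: [[0.987, -0.159, 0.0], [-0.159, -0.987, -0.0], [0.0, 0.0, -1.0]]
force: [0.9, 0.4, 2.8]
width: 0.0183
```

Emit:
arm_command --moves '[[[0,0,-0.5],0,-1],[[0,0,-1],0,-1],[[0,0,-1],0,-1],[[0,0,-1],0,-1]]'

```text
clock: 11.75
tool_pos: [0.4779, -0.272, 0.1764]
tcp_rot: [[0.987, -0.159, 0.0], [-0.159, -0.987, -0.0], [0.0, 0.0, -1.0]]
force: [2.0, -0.7, 2.9]
width: 0.0181
```

Emit:
arm_command --moves '[[[0,0,-0.5],0,-1],[[0,0,-1],0,-1],[[0,0,-1],0,-1],[[0,0,-1],0,-1]]'

```text
clock: 12.15
tool_pos: [0.4778, -0.272, 0.1753]
tcp_rot: [[0.987, -0.159, 0.0], [-0.159, -0.987, -0.0], [0.0, 0.0, -1.0]]
force: [1.3, -0.4, 3.3]
width: 0.0185
```

Emit:
arm_command --moves '[[[0,0,-0.5],0,-1],[[0,0,-1],0,-1],[[0,0,-1],0,-1],[[0,0,-1],0,-1]]'

```text
clock: 12.55
tool_pos: [0.4778, -0.272, 0.1743]
tcp_rot: [[0.987, -0.159, 0.0], [-0.159, -0.987, -0.0], [0.0, 0.0, -1.0]]
force: [0.4, -0.0, 3.5]
width: 0.0185
```

```bash
python3 - <<'E'
from h import *
for n in("scene",):
    im=read_camera(n); cv2.imwrite(f"pics/{n}6.png",im[:,:,::-1])
s=state();print(s["tool_pos"],s["clock"],s["force"],s["ft_torque"],s["width"])
crop("pics/scene6.png",270,110,66,60,12,"pics/s_6.png")
E
```

```text
[ 0.47784446 -0.27200795  0.17434314] 12.6 [ 0.45081774 -0.96499606  2.94061347] [-0.16368051 -0.57379029 -0.04625471] 0.018449049143850607
```

View pics/s_6.png

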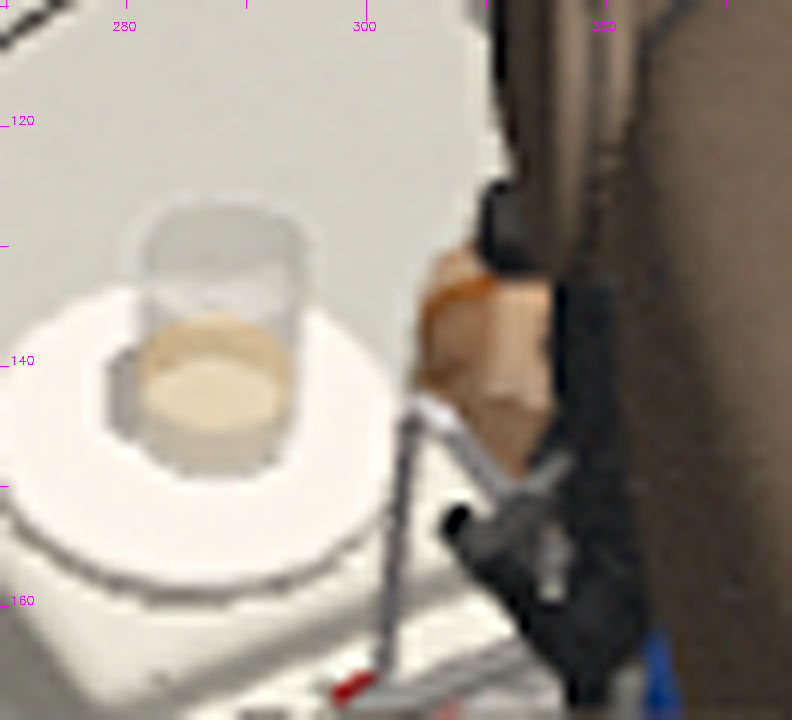

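The picture shows the cup pressed lower, with red now only at about (299,167) and the leg in it. Still in the spring range, so pressing on.

Emit:
arm_command --moves '[[[0,0,-0.5],0,-1],[[0,0,-1],0,-1],[[0,0,-1],0,-1],[[0,0,-1],0,-1]]'

```text
clock: 13.0
tool_pos: [0.4778, -0.272, 0.1733]
tcp_rot: [[0.987, -0.159, 0.0], [-0.159, -0.987, -0.0], [0.0, 0.0, -1.0]]
force: [0.3, -1.3, 4.1]
width: 0.0184
```

Emit:
arm_command --moves '[[[0,0,-0.5],0,-1],[[0,0,-0.8],0,-1],[[0,0,-0.8],0,-1],[[0,0,-0.8],0,-1]]'

```text
clock: 13.4
tool_pos: [0.4779, -0.272, 0.1726]
tcp_rot: [[0.987, -0.158, 0.0], [-0.158, -0.987, -0.0], [0.0, 0.0, -1.0]]
force: [0.2, 0.9, 3.8]
width: 0.0182
```

Emit:
arm_command --moves '[[[0,0,-0.4],0,-1],[[0,0,-0.8],0,-1],[[0,0,-0.8],0,-1],[[0,0,-0.8],0,-1]]'

```text
clock: 13.8
tool_pos: [0.4778, -0.272, 0.1721]
tcp_rot: [[0.987, -0.158, -0.0], [-0.158, -0.987, -0.0], [-0.0, 0.0, -1.0]]
force: [-2.1, 0.7, 4.5]
width: 0.0185
```

Emit:
arm_command --moves '[[[0,0,-0.4],0,-1],[[0,0,-0.8],0,-1],[[0,0,-0.8],0,-1],[[0,0,-0.8],0,-1]]'

```text
clock: 14.2
tool_pos: [0.4778, -0.2721, 0.1719]
tcp_rot: [[0.987, -0.158, -0.0], [-0.158, -0.987, -0.0], [-0.0, 0.0, -1.0]]
force: [-2.6, 0.5, 7.9]
width: 0.0186
```

The hard floor is felt: net vertical about 9.6 N, and depth stopped at TCP z of about 0.172. I'll back off slightly and start sliding left.

Emit:
arm_command --moves '[[[0.2,0,0.4],0,-1],[[0.3,1,0.5],0,-1],[[0.4,2,0.5],0,-1],[[0.5,3,0.5],0,-1],[[0.6,4,0.5],0,-1],[[0.8,5,0.5],0,-1],[[0.8,5,0.5],0,-1]]'

```text
clock: 14.9
tool_pos: [0.4785, -0.2679, 0.1721]
tcp_rot: [[0.987, -0.159, -0.0], [-0.159, -0.987, -0.003], [0.0, 0.003, -1.0]]
force: [-1.2, -1.6, 5.9]
width: 0.0186
```

Emit:
arm_command --moves '[[[0.2,1,0],0,-1],[[0.3,2,0],0,-1],[[0.5,3,0],0,-1],[[0.6,4,0],0,-1],[[0.6,4,0],0,-1]]'

```text
clock: 15.4
tool_pos: [0.4792, -0.2639, 0.172]
tcp_rot: [[0.987, -0.159, 0.0], [-0.159, -0.987, -0.003], [0.001, 0.002, -1.0]]
force: [-0.7, -2.0, 5.7]
width: 0.0186
```

```bash
python3 - <<'E'
from h import *
for n in("scene","top"):
    im=read_camera(n); cv2.imwrite(f"pics/{n}7.png",im[:,:,::-1])
s=state();print(s["tool_pos"],s["clock"],s["force"],s["ft_torque"],s["width"])
crop("pics/scene7.png",270,110,66,60,12,"pics/s_7.png")
crop("pics/top7.png",280,160,90,75,8,"pics/t_7.png")
E
```

```text
[ 0.4791969  -0.26393543  0.17208132] 15.5 [-1.01687591 -1.62407705  5.69666122] [-0.64325097 -0.32560172 -0.23932726] 0.01831409523545862
```

View pics/s_7.png

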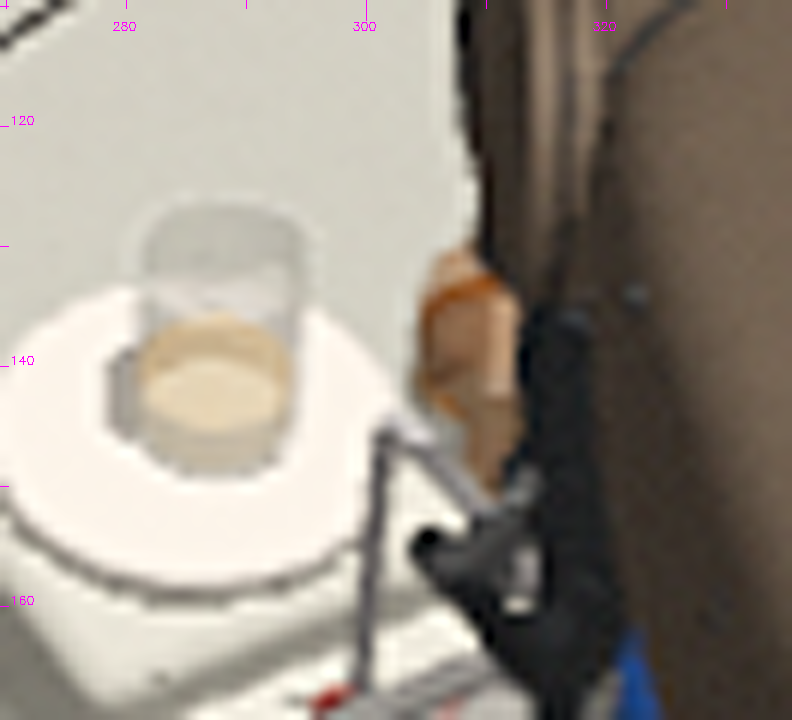

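The cup has moved left with the rod, with red now at about (297,168). Continuing.

Emit:
arm_command --moves '[[[0.2,1,0],0,-1],[[0.3,2,0],0,-1],[[0.5,3,0],0,-1],[[0.6,4,0],0,-1],[[0.8,5,0],0,-1],[[1.0,6,0],0,-1],[[1.1,7,0],0,-1],[[1.3,8,0],0,-1],[[1.3,8,0],0,-1]]'

```text
clock: 16.4
tool_pos: [0.4806, -0.2558, 0.172]
tcp_rot: [[0.987, -0.159, 0.0], [-0.159, -0.987, -0.002], [0.001, 0.002, -1.0]]
force: [-0.8, -2.2, 4.6]
width: 0.0186
```

Emit:
arm_command --moves '[[[0.1,0.5,0],0,-1],[[0.2,1,0],0,-1],[[0.2,1.5,0],0,-1],[[0.3,2,0],0,-1],[[0.3,2,0],0,-1]]'

```text
clock: 16.9
tool_pos: [0.4809, -0.2538, 0.172]
tcp_rot: [[0.987, -0.159, 0.001], [-0.159, -0.987, -0.002], [0.001, 0.002, -1.0]]
force: [-1.4, -1.5, 5.2]
width: 0.0182
```

Emit:
arm_command --moves '[[[0.1,0.5,0],0,-1],[[0.2,1,0],0,-1],[[0.2,1.5,0],0,-1],[[0.2,1.5,0],0,-1]]'

```text
clock: 17.3
tool_pos: [0.4812, -0.2522, 0.172]
tcp_rot: [[0.987, -0.159, 0.001], [-0.159, -0.987, -0.002], [0.001, 0.002, -1.0]]
force: [-1.3, -2.3, 5.1]
width: 0.0185
```

Emit:
arm_command --moves '[[[0.1,0.5,0],0,-1],[[0.2,1,0],0,-1],[[0.2,1.5,0],0,-1],[[0.2,1.5,0],0,-1]]'

```text
clock: 17.7
tool_pos: [0.4814, -0.2507, 0.1719]
tcp_rot: [[0.987, -0.159, 0.001], [-0.159, -0.987, -0.002], [0.001, 0.002, -1.0]]
force: [-1.3, -0.9, 5.9]
width: 0.0185
```

Emit:
arm_command --moves '[[[0.1,0.5,0],0,-1],[[0.2,1,0],0,-1],[[0.2,1,0],0,-1]]'

```text
clock: 18.0
tool_pos: [0.4816, -0.2497, 0.172]
tcp_rot: [[0.987, -0.159, 0.001], [-0.159, -0.987, -0.002], [0.001, 0.002, -1.0]]
force: [-0.7, -1.2, 5.2]
width: 0.0185
```

Emit:
arm_command --moves '[[[0.1,0.5,0],0,-1],[[0.2,1,0],0,-1],[[0.2,1,0],0,-1]]'

```text
clock: 18.3
tool_pos: [0.4818, -0.249, 0.172]
tcp_rot: [[0.987, -0.159, 0.001], [-0.159, -0.987, -0.003], [0.001, 0.003, -1.0]]
force: [-1.1, -2.6, 5.4]
width: 0.0188
```

Emit:
arm_command --moves '[[[0.1,0.5,0],0,-1],[[0.2,1,0],0,-1],[[0.2,1,0],0,-1]]'

```text
clock: 18.6
tool_pos: [0.4819, -0.2482, 0.1719]
tcp_rot: [[0.987, -0.159, 0.0], [-0.159, -0.987, -0.003], [0.001, 0.003, -1.0]]
force: [-1.7, -4.7, 4.8]
width: 0.0181
```

Emit:
arm_command --moves '[[[0.1,0.5,0],0,-1],[[0.2,1,0],0,-1],[[0.2,1,0],0,-1]]'

```text
clock: 18.9
tool_pos: [0.4822, -0.247, 0.1719]
tcp_rot: [[0.987, -0.159, 0.001], [-0.159, -0.987, -0.003], [0.001, 0.002, -1.0]]
force: [-1.1, -4.4, 4.8]
width: 0.0186
```

Emit:
arm_command --moves '[[[0.1,0.5,0],0,-1],[[0.2,1,0],0,-1],[[0.2,1,0],0,-1]]'

```text
clock: 19.2
tool_pos: [0.4824, -0.2462, 0.1719]
tcp_rot: [[0.987, -0.159, 0.001], [-0.159, -0.987, -0.003], [0.001, 0.003, -1.0]]
force: [-1.0, -5.3, 4.7]
width: 0.0184
```

```bash
python3 - <<'E'
from h import *
for n in("scene","top"):
    im=read_camera(n); cv2.imwrite(f"pics/{n}8.png",im[:,:,::-1])
s=state();print(s["tool_pos"],s["clock"],s["force"],s["ft_torque"],s["width"])
crop("pics/scene8.png",270,110,66,60,12,"pics/s_8.png")
crop("pics/top8.png",280,160,90,75,8,"pics/t_8.png")
E
```

```text
[ 0.48241889 -0.24613439  0.17186618] 19.3 [-0.94077212 -6.21497158  5.65451384] [-1.56620589 -0.37125959 -0.55008113] 0.018170538281434084
```

View pics/s_8.png

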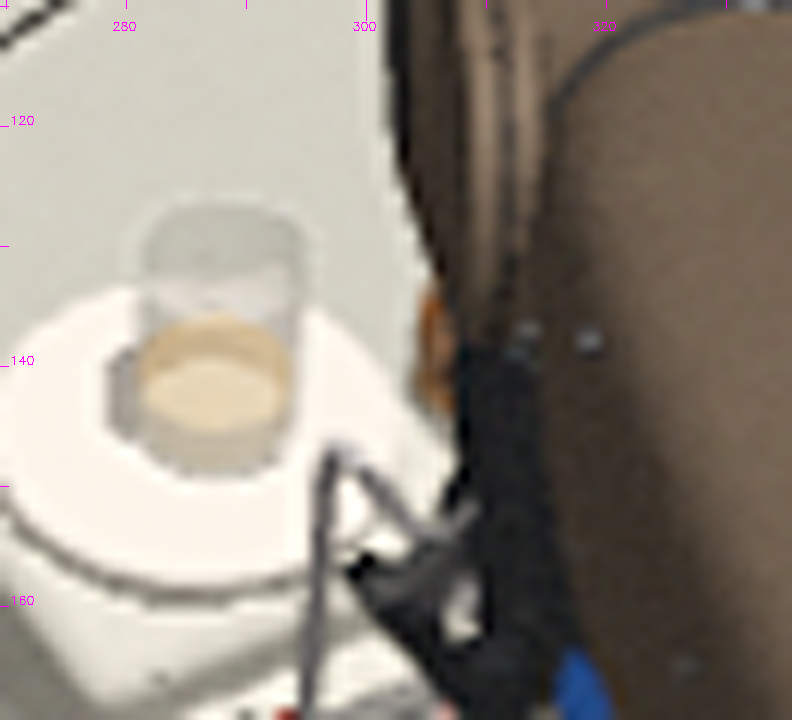

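View pics/t_8.png

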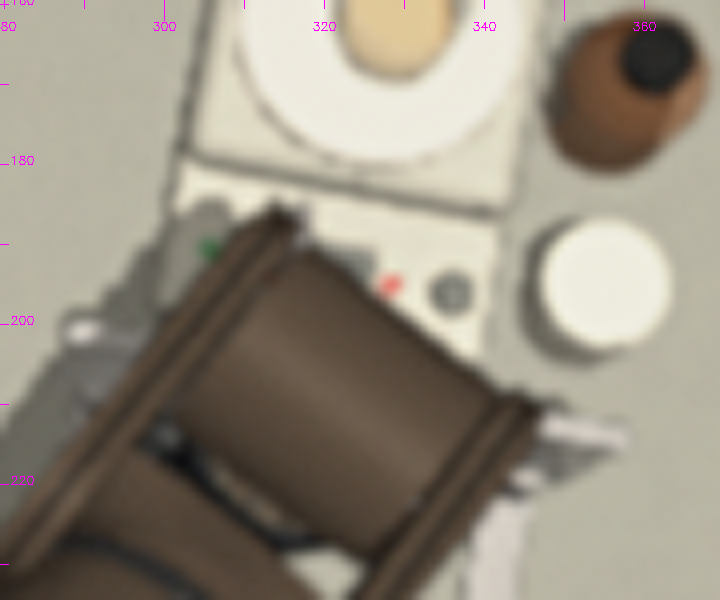

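The leg is now leaning and Fy has risen to 5–6 N while the tip stays put, so it is at the stop. I'll let the cup rise while keeping a light leftward push.

Emit:
arm_command --moves '[[[-0.1,-0.5,1],0,-1],[[-0.1,-0.5,2.5],0,-1],[[-0.1,-0.7,4],0,-1],[[-0.2,-1,5.5],0,-1],[[-0.2,-1,7],0,-1],[[-0.2,-1,8.5],0,-1],[[-0.2,-1,8.5],0,-1]]'

```text
clock: 20.0
tool_pos: [0.4824, -0.2464, 0.179]
tcp_rot: [[0.987, -0.159, 0.001], [-0.159, -0.987, -0.001], [0.002, 0.001, -1.0]]
force: [2.7, -5.2, 0.6]
width: 0.0186
```

Emit:
arm_command --moves '[[[0,0,1.5],0,-1],[[0,0,3],0,-1],[[0,0,3],0,-1]]'

```text
clock: 20.3
tool_pos: [0.4823, -0.2462, 0.1814]
tcp_rot: [[0.987, -0.159, 0.001], [-0.159, -0.987, -0.001], [0.001, 0.001, -1.0]]
force: [3.2, -5.0, -2.4]
width: 0.0184
```

Vertical load is gone, so the cup should be up. I'll release the sideways preload and then withdraw upward.

Emit:
arm_command --moves '[[[0.2,-1,0],0,-1],[[0.5,-2,0],0,-1],[[0.5,-3,0],0,-1],[[0.5,-3,0],0,-1]]'

```text
clock: 20.7
tool_pos: [0.4825, -0.2481, 0.1819]
tcp_rot: [[0.987, -0.158, -0.0], [-0.158, -0.987, 0.002], [-0.001, -0.002, -1.0]]
force: [3.4, -2.2, -1.9]
width: 0.0181
```

Emit:
arm_command --moves '[[[0.7,-0.7,1],0,-1],[[1.5,-1.5,2],0,-1],[[1.5,-1.5,3.5],0,-1],[[1.5,-1.5,5],0,-1],[[1.5,-1.5,5],0,-1]]'

```text
clock: 21.2
tool_pos: [0.4833, -0.2499, 0.1877]
tcp_rot: [[0.987, -0.158, -0.002], [-0.158, -0.987, 0.001], [-0.002, -0.001, -1.0]]
force: [-0.9, 0.7, -1.3]
width: 0.0186
```

```bash
python3 - <<'E'
from h import *
for n in("scene",):
    im=read_camera(n); cv2.imwrite(f"pics/{n}9.png",im[:,:,::-1])
s=state();print(s["tool_pos"],s["clock"],s["force"],s["ft_torque"],s["width"])
crop("pics/scene9.png",270,120,66,60,12,"pics/s_9.png")
E
```

```text
[ 0.4834203  -0.25005429  0.18770285] 21.25 [ 0.48744161  0.68843674 -0.94999944] [-0.00082633 -0.01693938  0.0297281 ] 0.018725933935058232
```

View pics/s_9.png

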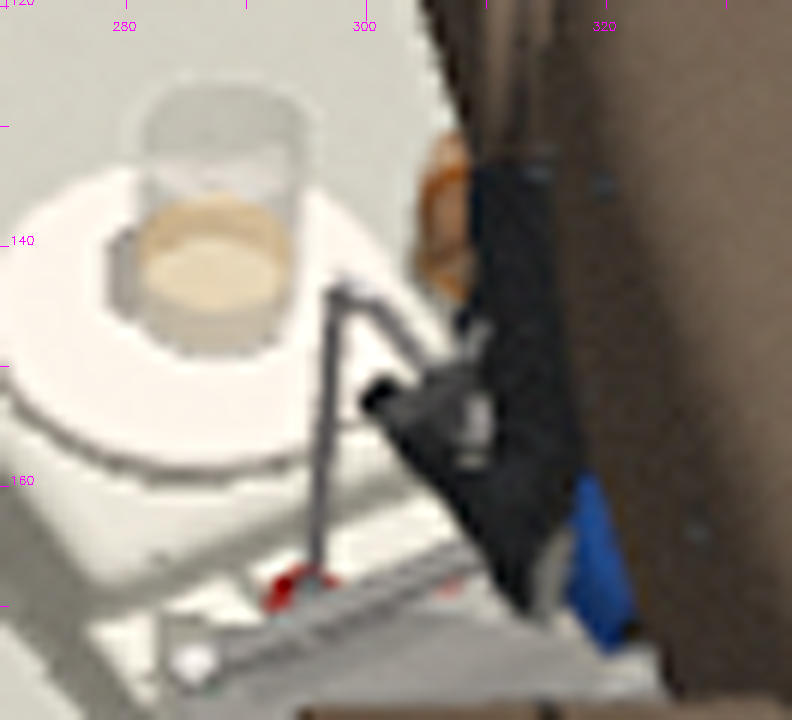

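The cup is up at the left end, with red at about (294,168), and the rod is free of load. I'll lift straight up and check.

Emit:
arm_command --moves '[[[0,0,5],0,-1],[[0,0,15],0,-1],[[0,0,40],0,-1],[[0,0,80],0,-1],[[0,0,120],0,-1],[[0,0,155],0,-1],[[0,0,172],0,-1],[[0,0,172],0,-1]]'

```text
clock: 22.05
tool_pos: [0.485, -0.2512, 0.3652]
tcp_rot: [[0.987, -0.158, 0.007], [-0.158, -0.987, -0.005], [0.008, 0.004, -1.0]]
force: [-0.1, -0.5, -2.3]
width: 0.0181
```

```bash
python3 - <<'E'
from h import *
for n in("scene","top"):
    im=read_camera(n); cv2.imwrite(f"pics/{n}10.png",im[:,:,::-1])
s=state();print(s["tool_pos"],s["tcp_rot"],s["clock"],s["force"],s["ft_torque"],s["width"])
crop("pics/scene10.png",255,85,100,90,8,"pics/s_10.png")
g=np.array([.588,-.2895,.0695])
for k in(0,.0205,.0275):print(k,proj("scene",g+k*np.array([.16,.987,0])),proj("scene",g+k*np.array([.16,.987,0])-[0,0,.01]))
E
```

```text
[ 0.48382757 -0.25033194  0.35989856] [[ 9.87357406e-01 -1.58509786e-01  1.70262278e-05]
 [-1.58509785e-01 -9.87357405e-01 -5.77582238e-05]
 [ 2.59662158e-05  5.43291863e-05 -9.99999998e-01]] 22.15 [-0.03291609  0.49322694 -2.28846949] [-0.00736039 -0.00729337  0.01145277] 0.017995468118123824
0 [300.41007264 167.04262326] [300.20538964 168.99039915]
0.0205 [295.24115267 169.3485523 ] [295.06032045 171.29269014]
0.0275 [293.46717093 170.1399509 ] [293.29456699 172.08282107]
```

View pics/s_10.png

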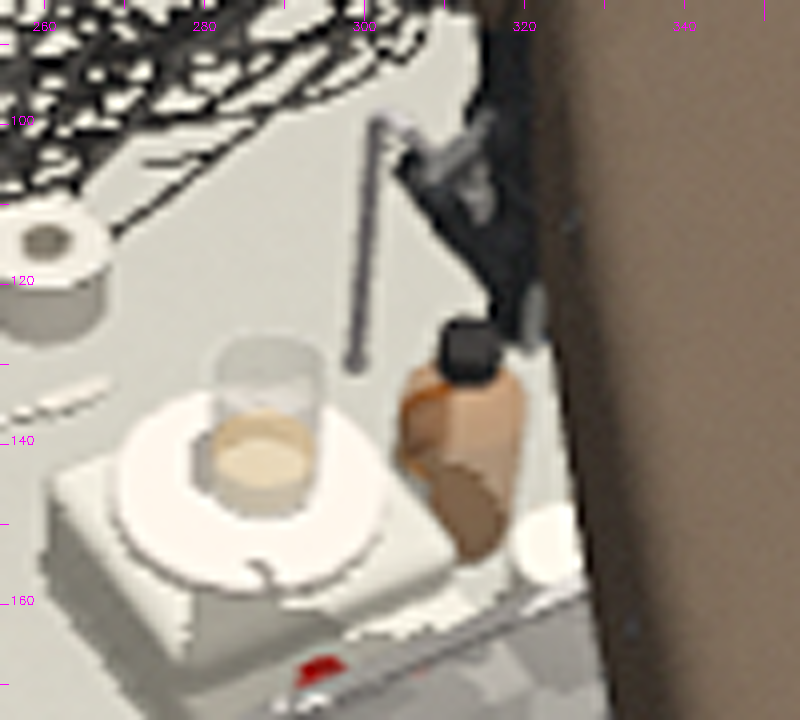

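The cup is clearly at the left end, at about (295,168), and its height matches "up". Nothing else has moved. Now back toward the rest, reversing the turn.

Emit:
arm_command --moves '[[[-6,30,0],0.15,-1],[[-16,70,0],0.3,-1],[[-16,115,0],0.45,-1],[[-16,160,0],0.6,-1],[[-16,205,0],0.75,-1],[[-16,250,0],0.9,-1],[[-16,290,0],1.05,-1],[[-16,325,0],1.2,-1],[[-16,355,0],1.35,-1],[[-16,375,0],1.5,-1]]'

```text
clock: 23.15
tool_pos: [0.4668, 0.1265, 0.3574]
tcp_rot: [[0.22, 0.975, -0.004], [0.975, -0.22, 0.0], [-0.001, -0.004, -1.0]]
force: [-0.0, -0.3, -2.6]
width: 0.0184
```

Emit:
arm_command --moves '[[[0,13,-30],0.069,-1],[[0,13,-60],0.069,-1],[[0,13,-85],0.069,-1],[[0,13,-95],0.069,-1],[[0,13,-95],0.069,-1],[[0,13,-95],0.069,-1],[[0,13,-95],0.069,-1]]'

```text
clock: 23.85
tool_pos: [0.4689, 0.1375, 0.2666]
tcp_rot: [[0.161, 0.987, 0.003], [0.987, -0.161, 0.0], [0.001, 0.003, -1.0]]
force: [0.8, 0.0, -2.1]
width: 0.0185
```

```bash
python3 - <<'E'
from h import *
np.set_printoptions(precision=4,suppress=True)
for n in("scene","top"):
    im=read_camera(n); cv2.imwrite(f"pics/{n}11.png",im[:,:,::-1])
s=state();t=s["tool_pos"];print(t,s["tcp_rot"],s["clock"],s["force"],s["ft_torque"],s["width"])
d=s["tcp_rot"][:,0]
for nm,q in(("bend",t+.11*d+[0,0,.0172]),("tip",t+.11*d+[0,0,.0172-.13]),("knob",t-.082*d+[0,0,.0172])):print(nm,q,proj("scene",q),proj("top",q))
crop("pics/scene11.png",145,180,100,90,8,"pics/s_11.png")
crop("pics/top11.png",280,140,100,75,8,"pics/t_11.png")
E
```

```text
[0.4688 0.1375 0.2666] [[ 0.1605  0.987   0.0028]
 [ 0.987  -0.1605  0.0002]
 [ 0.0007  0.0028 -1.    ]] 23.95 [-0.6717  0.7685 -1.7885] [-0.0075  0.0045 -0.0352] 0.018488076461546352
bend [0.4864 0.2461 0.2838] [173.7972 236.8774] [141.0273 211.8983]
tip [0.4864 0.2461 0.1538] [180.2157 263.0635] [151.3335 217.4765]
knob [0.4556 0.0566 0.2837] [241.426  206.1644] [207.5669 223.7913]
```

View pics/s_11.png

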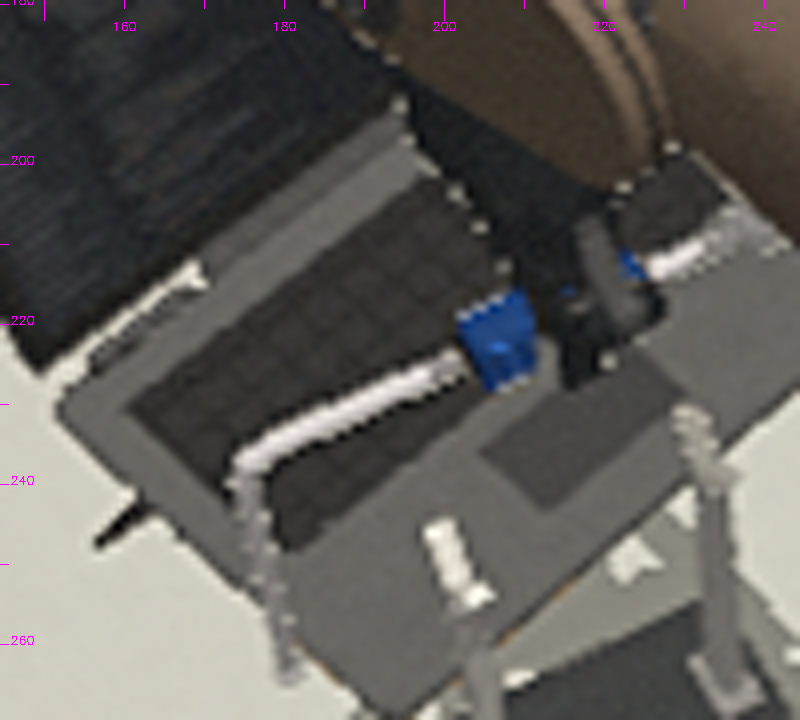

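View pics/t_11.png

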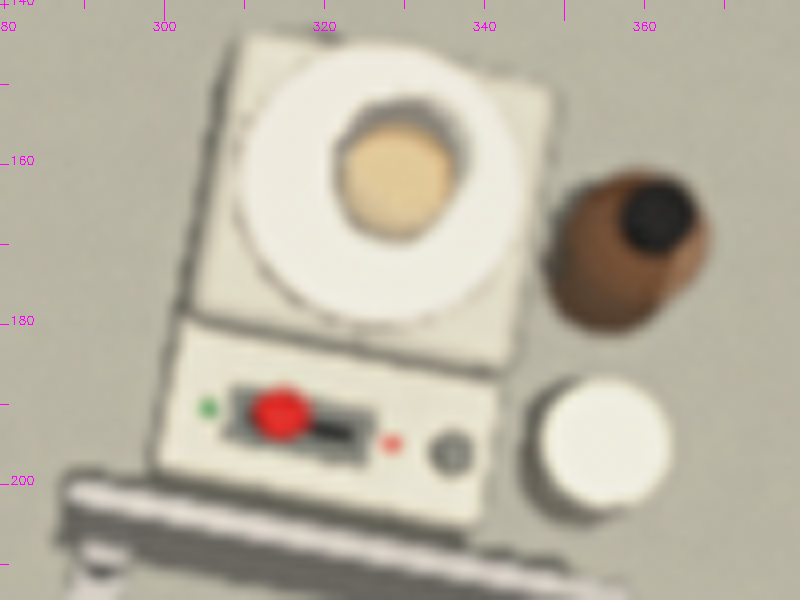

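The top view shows the lever cup at (314,191), shifted about 22 mm toward green and the same apparent size, so it is up. The screen, beaker, bottle and pot are unchanged. The rod is still level in the grip. I'll let the arm settle, then lower into the forks.

Emit:
arm_command --moves '[[[0,0.5,-30],0,-1],[[0,0.5,-55],0,-1],[[0,0.5,-75],0,-1],[[0,0.5,-90],0,-1],[[0,0.5,-90],0,-1],[[0,0.5,-90],0,-1],[[0,0.5,-90],0,-1]]'

```text
clock: 24.65
tool_pos: [0.4691, 0.1381, 0.1767]
tcp_rot: [[0.16, 0.987, 0.003], [0.987, -0.16, 0.0], [0.001, 0.003, -1.0]]
force: [0.9, 0.0, -1.3]
width: 0.0186
```

```bash
python3 - <<'E'
from h import *
np.set_printoptions(precision=4,suppress=True)
for n in("scene",):
    im=read_camera(n); cv2.imwrite(f"pics/{n}12.png",im[:,:,::-1])
s=state();t=s["tool_pos"];print(t,s["tcp_rot"],s["clock"],s["force"],s["ft_torque"],s["width"])
crop("pics/scene12.png",165,200,100,90,8,"pics/s_12.png")
E
```

```text
[0.4691 0.1381 0.1767] [[ 0.1603  0.9871  0.0031]
 [ 0.9871 -0.1603  0.0002]
 [ 0.0007  0.003  -1.    ]] 24.7 [-0.1302 -0.4937 -2.0838] [-0.0506  0.0155  0.0101] 0.018508687089376804
```

View pics/s_12.png

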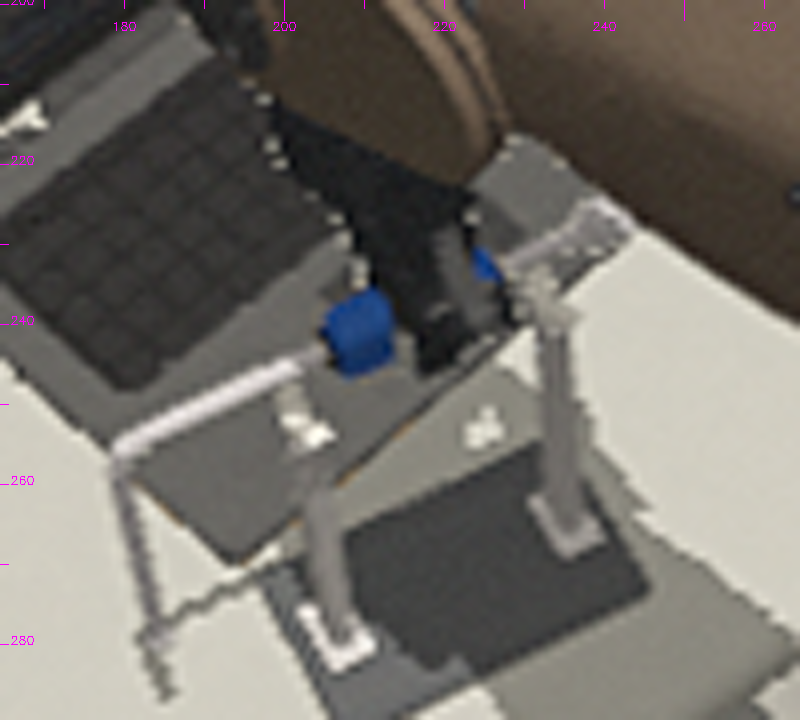

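Both forks sit directly under the shaft. Lowering the rest of the way with a 1 mm correction.

Emit:
arm_command --moves '[[[-1,0,-8],0,-1],[[-1.3,0,-16],0,-1],[[-1.3,0,-22],0,-1],[[-1.3,0,-25],0,-1],[[-1.3,0,-27],0,-1],[[-1.3,0,-28],0,-1],[[-1.3,0,-28.5],0,-1],[[-1.3,0,-28.5],0,-1]]'

```text
clock: 25.5
tool_pos: [0.4678, 0.1381, 0.1475]
tcp_rot: [[0.16, 0.987, 0.003], [0.987, -0.16, 0.0], [0.001, 0.003, -1.0]]
force: [2.4, -0.8, 3.6]
width: 0.0186
```

Seated: height 0.1475 with net upward force of about 5 N. Release, look, then rise.

Emit:
arm_command --moves '[[[0,0,0.7],0,-1],[[0,0,0.7],0,-0.4],[[0,0,0.7],0,-0.2],[[0,0,0.7],0,0.2],[[0,0,0.7],0,0.6],[[0,0,0.7],0,1],[[0,0,0.7],0,1],[[0,0,0.7],0,1],[[0,0,0.7],0,1]]'

```text
clock: 26.4
tool_pos: [0.4667, 0.138, 0.1471]
tcp_rot: [[0.16, 0.987, -0.0], [0.987, -0.16, -0.0], [-0.0, -0.0, -1.0]]
force: [0.6, 0.4, 0.7]
width: 0.0854
```

```bash
python3 - <<'E'
from h import *
for n in("scene",):
    im=read_camera(n); cv2.imwrite(f"pics/{n}13.png",im[:,:,::-1])
s=state();t=s["tool_pos"];print(t,s["clock"],s["force"],s["ft_torque"],s["width"])
crop("pics/scene13.png",165,200,100,90,8,"pics/s_13.png")
E
```

```text
[0.46673275 0.13801213 0.14714003] 26.45 [-0.14809525  0.25615835 -0.36074601] [-0.01830859 -0.03438812 -0.00851993] 0.08543676583796976
```

View pics/s_13.png

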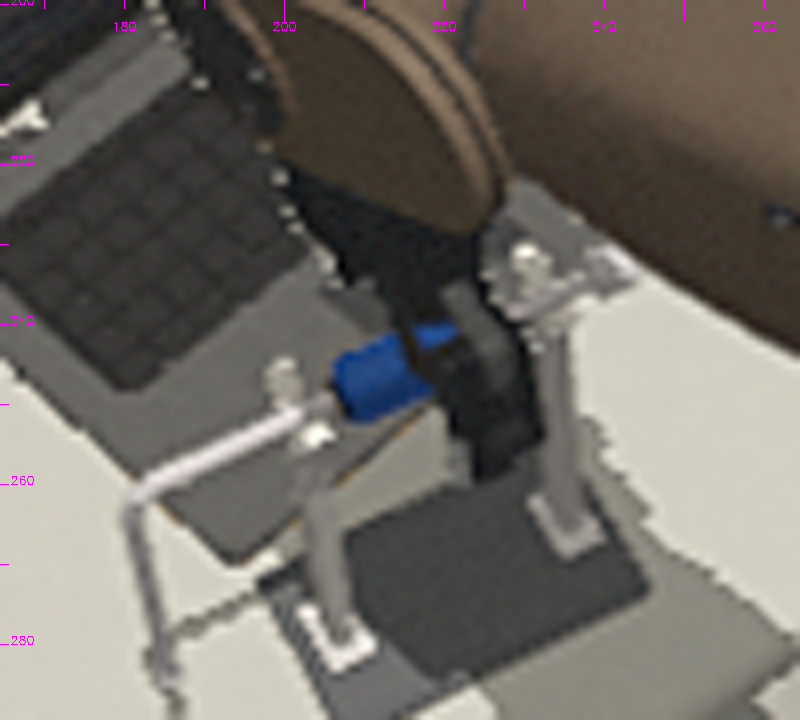

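The rod lies in both forks with the fingers open. I'll rise and move clear.

Emit:
arm_command --moves '[[[0,0,15],0,1],[[0,0,40],0,1],[[0,0,80],0,1],[[0,0,130],0,1],[[0,0,170],0,1],[[0,-40,170],0,1],[[0,-90,170],0,1],[[0,-140,170],0,1],[[0,-190,170],0,1],[[0,-200,170],0,1]]'

```text
clock: 27.45
tool_pos: [0.4664, -0.066, 0.3171]
tcp_rot: [[0.166, 0.986, -0.0], [0.986, -0.166, -0.001], [-0.001, 0.0, -1.0]]
force: [1.1, 0.5, 0.9]
width: 0.0859
```

Emit:
arm_command --moves '[[[0,0,0],0,1],[[0,0,0],0,1],[[0,0,0],0,1],[[0,0,0],0,1]]'

```text
clock: 27.85
tool_pos: [0.4668, -0.0606, 0.3172]
tcp_rot: [[0.158, 0.987, 0.0], [0.987, -0.158, 0.0], [0.0, 0.0, -1.0]]
force: [0.5, -0.5, 0.1]
width: 0.0853
```

```bash
python3 - <<'E'
from h import *
for n in("scene","top"):
    im=read_camera(n); cv2.imwrite(f"pics/{n}14.png",im[:,:,::-1])
s=state();t=s["tool_pos"];print(t,s["clock"],s["force"])
crop("pics/top14.png",145,200,80,50,10,"pics/t_14.png")
crop("pics/scene14.png",175,220,80,75,8,"pics/s_14.png")
crop("pics/top14.png",280,140,100,75,8,"pics/t_14b.png")
E
```

```text
[ 0.46678951 -0.06085569  0.31715215] 27.95 [ 0.59901812  0.46701838 -0.16845275]
```

View pics/t_14.png

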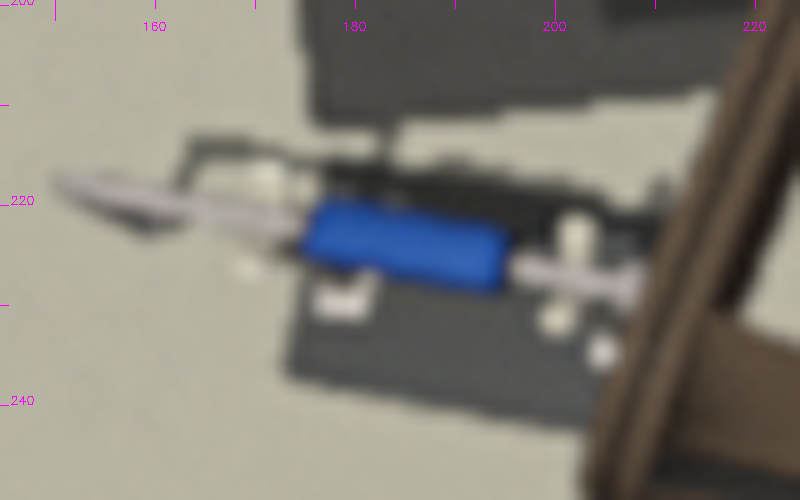

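View pics/s_14.png

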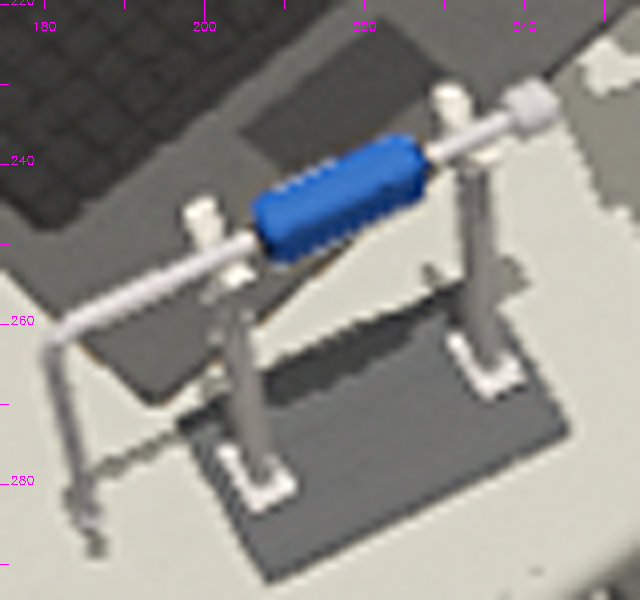

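View pics/t_14b.png

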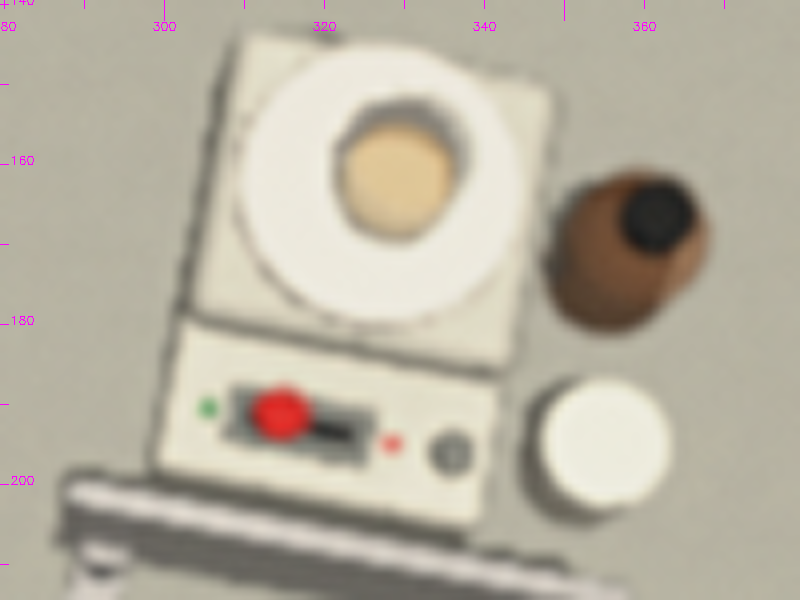

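The rod is back as in the first pictures, with bend, grip and knob at the same pixels. I'll check the cup height numerically before handing in.

```bash
python3 - <<'E'
from h import *
for n,x0,y0,w,h in(("top",300,183,26,18),("scene",285,155,22,25)):
    for k in(0,14):
        im=cv2.imread(f"pics/{n}{k}.png")[y0:y0+h,x0:x0+w].astype(float)
        r=np.clip(im[:,:,2]-np.maximum(im[:,:,0],im[:,:,1])-40,0,None);r[:, :]*=(r>20)
        r=cv2.resize(r,None,fx=8,fy=8,interpolation=cv2.INTER_CUBIC);ys,xs=np.nonzero(r>45)
        print(n,k,"left",xs.min()/8+x0,"right",xs.max()/8+x0,"top",ys.min()/8+y0,"bot",ys.max()/8+y0,"area",len(xs)/64)
g=np.array([.588,-.2895,.0695])
a=ray("top",321,192.5,.0695);b=ray("top",314.3,191.2,.0695);print("slide",np.linalg.norm(a-b))
for k in(.020,.022,.024):
  for z in(0,-.009):
    q=g+k*np.array([.16,.987,0])+[0,0,z]
    print(k,z,"d scene",proj("scene",q)-proj("scene",g),"d top",proj("top",q)-proj("top",g))
E
```

```text
top 0 left 318.25 right 324.875 top 190.125 bot 195.875 area 31.171875
top 14 left 312.0 right 318.625 top 188.75 bot 194.75 area 32.515625
scene 0 left 297.875 right 303.0 top 164.875 bot 168.25 area 11.21875Traceback (most recent call last):
  File "<stdin>", line 7, in <module>
    return umr_minimum(a, axis, None, out, keepdims, initial, where)
ValueError: zero-size array to reduction operation minimum which has no identity
```

```bash
python3 - <<'E'
from h import *
n,x0,y0,w,h="scene",285,155,22,25
for k in(0,10,11):
        im=cv2.imread(f"pics/{n}{k}.png")[y0:y0+h,x0:x0+w].astype(float)
        r=np.clip(im[:,:,2]-np.maximum(im[:,:,0],im[:,:,1])-40,0,None)
        r=cv2.resize(r,None,fx=8,fy=8,interpolation=cv2.INTER_CUBIC);ys,xs=np.nonzero(r>35)
        if len(xs):print(n,k,"left",xs.min()/8+x0,"right",xs.max()/8+x0,"top",ys.min()/8+y0,"bot",ys.max()/8+y0,"area",len(xs)/64)
g=np.array([.588,-.2895,.0695])
for k in(.020,.022,.024):
  for z in(0,-.009):
    q=g+k*np.array([.16,.987,0])+[0,0,z]
    print(k,z,"d scene",proj("scene",q)-proj("scene",g),"d top",proj("top",q)-proj("top",g))
E
```

```text
scene 0 left 297.75 right 303.125 top 164.75 bot 168.375 area 12.734375
scene 10 left 292.5 right 297.625 top 167.0 bot 170.5 area 11.109375
scene 11 left 292.375 right 297.625 top 166.875 bot 170.75 area 12.984375
0.02 0 d scene [-5.04238266  2.24947893] d top [-5.99803881 -1.04487303]
0.02 -0.009 d scene [-5.20573695  4.0001179 ] d top [-6.30354338 -0.56978803]
0.022 0 d scene [-5.54867229  2.47534197] d top [-6.59753766 -1.1493072 ]
0.022 -0.009 d scene [-5.7099145   4.22565655] d top [-6.89967624 -0.67366012]
0.024 0 d scene [-6.05533655  2.70137214] d top [-7.19698107 -1.25373171]
0.024 -0.009 d scene [-6.21446353  4.45136138] d top [-7.49575428 -0.77752266]
```

Both views give about 21 mm of slide with the cup at full height (a pressed cup would shift about +4 px in the scene view; I measured +2.1). Handing in.

```bash
python3 -c "
from bench import *
print(sign_off()); print(state()['clock'])"
```

```text
the job is handed in; nothing more can be done
None
the job is handed in; nothing more can be done
```

The stirrer lever is at the green mark with its cup up, and the rod is back in its rest. I handed the job in at about 28 s; no verdict was reported.

**What I did:**
- I took the rod by its grip, lifted it, turned it 90° and lowered the ball into the red cup from over the screen.
- I pressed until the hard floor was felt, about 10 mm down. The peak load I read there was about 10 N.
- I slid the cup left until the sideways force rose to about 5–6 N at the stop, then let it pop up under a light sideways push and withdrew.
- I hung the rod back in the forks and moved the arm clear.

**Last checks:**
- **Lever:** The cup moved about 21 mm toward green in both views. The cup's shift in the scene view fits it being fully up, not pressed.
- **Rod:** Bend, grip and shaft are at the same pixels as in the first pictures, lying in both forks with the leg down. In the top view the arm covered the tail knob; the scene view shows it in place.
- **Other objects:** Screen, beaker, bottle and pot are unchanged in the top view.
- **Not seen or not quite matching:** The arm hid the lever in the final scene picture, so the cup height there rests on the two earlier scene pictures, after the release. The bend looked about 4 px off its predicted place in one scene picture over the screen. I put that down to a bright shaft on a pale background, and the tip position agreed.

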